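# Returns bench: sort adapter cases by colour and by weight

## Robot

A 6-joint arm with a two-finger parallel gripper is mounted at the origin on the work surface. World frame = base frame: x ahead of the robot, y to its left, z up, the work surface at z = 0. Lengths are in m, angles in degrees, forces in N, time in s.
With the tool pointing down it reaches from about 0.4 to 0.825 m from the base axis. Payload 7 kg.
Tool frame: the origin (TCP) lies at the very end of the fingers, on their centre line; the grasp point (between the pads) lies 19 mm behind it (ctrl.grip_point_offset is the distance from the TCP to the grasp point, in m); x points along the fingers, z is the direction in which the jaws open and shut, and the axes are right-handed (so a half turn about x gives the same grasp; the last joint's range is limited). The gripper opens to 88 mm and grips with 3 to 60 N. Pads are 19 mm wide; open, the fingers measure 130 mm over their backs; the gripper's body (78 mm by 193 mm) begins 47 mm behind the grasp point.
Start: joints at [-54.826, 20.546, 0.682, 0, -70.136, -16.507], TCP at [0.216, -0.639, 0.227] pointing down, gripper open.
Joint ranges: [-176.03, 176.03], [-82.01, 121.73], [-58.28, 71.71], [-173.87, 95.51], [-174.79, -0.11], [-173.66, 173.66]. Speed limits (degrees/s): [136.94, 136.94, 172.46, 180, 180, 180].

## Interface

Orientations are given as [roll, pitch, yaw] about the fixed x, y, z axes, in that order (R = Rz(yaw) Ry(pitch) Rx(roll)).
In Python, from plant import get_obs, snapshot, calibration, close_job, ctrl gives the robot as it stands.
- The arm moves only by the tool move_arm, never from a script. Its argument "commands" is a list that holds one entry, the list of rows, each a list of 4 numbers: the shift along the tool's x, y, z in cm, then the turn about the tool's x in rad. In form: [[[dx, dy, dz, spin], ...]]. A call has 1 to 8 rows; each row shifts and turns the commanded pose from where the row before left it, along the tool's axes as they then stand; what a row does not reach is not made up. A row lasts 1/10 s, in which the tool goes at most 50 mm and 8.59 degrees, less where a joint would pass 70% of its speed; a pose out of reach is approached as far as the arm can. A call with a gripper value outside its range is refused whole. "jaw" is the finger opening in cm, from 0 to 8.76, set as the call begins (left out, the last holds). The fingers move at their own pace and stop on an object; the grip force is fixed at half the most. Time passes only in rows, so rows that do not move let the fingers close. It gives the time, the measured TCP pose, the force and the opening at its end, in the units of the state.
- get_obs(): the state, without advancing time (a new reading comes with each control period).
- snapshot(name): name is "side" or "top" or "wrist"; returns (picture, depth): 384x512x3 uint8, red, green, blue; 384x512 float32, m along the optical axis (not along the pixel's ray), 0 where there is no reading.
- calibration(name): a dict with "mtx" (3x3 intrinsics, pixels), "T" (4x4, takes a point from camera to world coordinates); the wrist camera has in their place "tool_from_camera" (4x4, takes a point from camera to tool coordinates, whose origin is the TCP and whose axes are the tool frame's). Camera axes: x right, y up, looking along -z (the intrinsics and any distortion apply to the point x, -y, -z); pixel columns grow to the right and rows downward; lengths in m; the calibration is good to about 2 mm. A picture is of the moment at which its call begins: read the wrist's pose just before it. calibration takes no time and is no camera call.
- close_job(): hands the job in, once; it reports no verdict.
The state is a dict: "clock": time; "joint_pos": joint angles; "qvel": joint speeds; "tau": joint torques, N m; "tool_pos": TCP position; "orientation": TCP orientation; "force": force on the tool from outside, world axes, zero at the start; "moment": the same for the moment, N m; "opening": finger opening in m.
Only numpy, scipy, OpenCV 4.12 (cv2) and the standard library are available. Lean on these libraries where they do the work, as an engineer would, in place of code of your own. Each camera call takes 0.05 s, during which the arm holds its last target. There are 200 camera calls.

## Task

Put away the returned adapters and adapter cases lying on the stockroom bench. First open the black tote's lid wide; then lay every bare adapter, and every case that you can feel by its weight has an adapter inside, in the stock bin of its own colour, and every empty case, whatever its colour, in the tote. Once everything is away, press the tote's lid fully shut; leave the other things on the bench where they are.

Things in the scene. Friction and masses are not known exactly. Their poses are not given: they have to be found in the camera images.
- case_1_c (a point): centre of a closed hard adapter case with an orange top half and dark grey bottom half, 90 long (x) x 40 wide (y) x 44 high (z) mm; lies on the bench, colour uppermost (z up), at the start. With an adapter inside it weighs about 350 g (330 to 370), empty about 90 g (70 to 110); nothing on the outside tells which
- case_2_c (a point): centre of a closed hard adapter case with an orange top half and dark grey bottom half, 90 long (x) x 40 wide (y) x 44 high (z) mm; lies on the bench, colour uppermost (z up), at the start. With an adapter inside it weighs about 350 g (330 to 370), empty about 90 g (70 to 110); nothing on the outside tells which
- case_3_c (a point): centre of a closed hard adapter case with a blue top half and dark grey bottom half, 90 long (x) x 40 wide (y) x 44 high (z) mm; lies on the bench, colour uppermost (z up), at the start. With an adapter inside it weighs about 350 g (330 to 370), empty about 90 g (70 to 110); nothing on the outside tells which
- case_4_c (a point): centre of a closed hard adapter case with a blue top half and dark grey bottom half, 90 long (x) x 40 wide (y) x 44 high (z) mm; lies on the bench, colour uppermost (z up), at the start. With an adapter inside it weighs about 350 g (330 to 370), empty about 90 g (70 to 110); nothing on the outside tells which
- adapter_1_c (a point): centre of a bare white adapter (no case) with a broad orange band round its middle, 80 long (x) x 36 wide (y) x 32 high (z) mm, 260 g, lying flat on the bench at the start. May be absent (None from the start)
- adapter_2_c (a point): centre of a bare white adapter (no case) with a broad blue band round its middle, 80 long (x) x 36 wide (y) x 32 high (z) mm, 260 g, lying flat on the bench at the start. May be absent (None from the start)
- bin_orange: open-topped grey-green stock bin, fixed to the bench, with orange floor liner, label plates and back rim; 124 (x) x 224 (y) mm outside, walls and floor 4 mm thick, walls 60 mm high, the front wall (towards -x) only 36 mm. Origin: centre of its underside; z up
- bin_blue: open-topped grey-green stock bin, fixed to the bench, with blue floor liner, label plates and back rim; 124 (x) x 224 (y) mm outside, walls and floor 4 mm thick, walls 60 mm high, the front wall (towards -x) only 36 mm. Origin: centre of its underside; z up
- tote: black empties tote, fixed to the bench, 124 (x) x 224 (y) x 65 (z) mm outside, walls and floor 4 mm thick, closed at the start by a hinged lid. Origin: centre of its underside; x points from the front (tab) to the hinge at the back, z up
- tote_lid (a joint): angle of the tote's flat black lid: 0 shut, grows as its front edge swings up and back over the far rim, 1.9 at its stop; past 1.57 it leans backwards. A stiff hinge: about 3 N at the tab moves it, and it stays where it is left
- lid_tab (a point): grip centre of the yellow upright tab on the lid's front edge: 14 mm thick along the tote's y (pinch it there), 34 mm long along x, 40 mm high. It moves with the lid: when the lid is shut this point is 77 mm in front of the tote's origin (-x), 96 mm above the bench, 16 mm below the tab's top, and its distance from the hinge axis is 142 mm (139 mm forward, 30 mm up). Pinched between two fingers along y it can turn between them, so the hand may stay upright
- lid_hinge (a point): point on the lid's hinge axis, on top of the tote's back rim, 62 mm behind the tote's origin and 66 mm above the bench; the axis runs along the tote's y
- marker: bystander, to be left alone: black marker with a red cap, 130 mm long, 17 mm thick, lying between two of the containers; origin at its underside. Further bystanders stand outside the working area: a tape roll and a small carton (45 to 50 mm high) close to the robot's base, a white bottle and a mug far to the sides
- screwdriver: bystander, to be left alone: screwdriver, 150 mm long, lying between two of the containers; origin at its underside
Things that resemble listed ones, but are neither listed nor needed, are in the scene too. Leave any pink look-alike of the part that bears case_4_c alone. Leave any green look-alike of the part that bears case_3_c alone.

How it is judged (in metres and radians):
On the way, in this order (a step that is already met when the one before it is completed fails the run):
1. the tote's lid is swung wide open (beyond 1.2 rad) (value of joint tote_lid above 1.2 rad), for 0.2 s.
2. every adapter and case is inside its right container, with the lid still open ((distance between pack_1_c and case_1_c below 0.03 m or (x of case_1_c in the frame of tote between -0.055 and 0.055 m and y of case_1_c in the frame of tote between -0.104 and 0.104 m and z of case_1_c in the frame of tote between 0 and 0.045 m)) and (distance between pack_2_c and case_2_c below 0.03 m or (x of case_2_c in the frame of tote between -0.055 and 0.055 m and y of case_2_c in the frame of tote between -0.104 and 0.104 m and z of case_2_c in the frame of tote between 0 and 0.045 m)) and (distance between pack_3_c and case_3_c below 0.03 m or (x of case_3_c in the frame of tote between -0.055 and 0.055 m and y of case_3_c in the frame of tote between -0.104 and 0.104 m and z of case_3_c in the frame of tote between 0 and 0.045 m)) and (distance between pack_4_c and case_4_c below 0.03 m or (x of case_4_c in the frame of tote between -0.055 and 0.055 m and y of case_4_c in the frame of tote between -0.104 and 0.104 m and z of case_4_c in the frame of tote between 0 and 0.045 m)) and x of pack_1_c in the frame of bin_orange between -0.055 and 0.055 m and y of pack_1_c in the frame of bin_orange between -0.104 and 0.104 m and z of pack_1_c in the frame of bin_orange between 0 and 0.045 m and x of pack_2_c in the frame of bin_orange between -0.055 and 0.055 m and y of pack_2_c in the frame of bin_orange between -0.104 and 0.104 m and z of pack_2_c in the frame of bin_orange between 0 and 0.045 m and x of pack_3_c in the frame of bin_blue between -0.055 and 0.055 m and y of pack_3_c in the frame of bin_blue between -0.104 and 0.104 m and z of pack_3_c in the frame of bin_blue between 0 and 0.045 m and x of pack_4_c in the frame of bin_blue between -0.055 and 0.055 m and y of pack_4_c in the frame of bin_blue between -0.104 and 0.104 m and z of pack_4_c in the frame of bin_blue between 0 and 0.045 m and x of adapter_1_c in the frame of bin_orange between -0.055 and 0.055 m and y of adapter_1_c in the frame of bin_orange between -0.104 and 0.104 m and z of adapter_1_c in the frame of bin_orange between 0 and 0.045 m and x of adapter_2_c in the frame of bin_blue between -0.055 and 0.055 m and y of adapter_2_c in the frame of bin_blue between -0.104 and 0.104 m and z of adapter_2_c in the frame of bin_blue between 0 and 0.045 m and value of joint tote_lid above 0.5 rad), for 0.2 s.
At the end, for the whole second after the job is handed in: Every bare adapter and every full case lies inside the bin of its colour and every empty case inside the tote (lying, centres within the walls and no more than 45 mm above the bench), at rest, and the lid is shut (below 0.06 rad). pack_N means the adapter hidden in case_N, where there is one ((distance between pack_1_c and case_1_c below 0.03 m or (x of case_1_c in the frame of tote between -0.055 and 0.055 m and y of case_1_c in the frame of tote between -0.104 and 0.104 m and z of case_1_c in the frame of tote between 0 and 0.045 m)) and (distance between pack_2_c and case_2_c below 0.03 m or (x of case_2_c in the frame of tote between -0.055 and 0.055 m and y of case_2_c in the frame of tote between -0.104 and 0.104 m and z of case_2_c in the frame of tote between 0 and 0.045 m)) and (distance between pack_3_c and case_3_c below 0.03 m or (x of case_3_c in the frame of tote between -0.055 and 0.055 m and y of case_3_c in the frame of tote between -0.104 and 0.104 m and z of case_3_c in the frame of tote between 0 and 0.045 m)) and (distance between pack_4_c and case_4_c below 0.03 m or (x of case_4_c in the frame of tote between -0.055 and 0.055 m and y of case_4_c in the frame of tote between -0.104 and 0.104 m and z of case_4_c in the frame of tote between 0 and 0.045 m)) and x of pack_1_c in the frame of bin_orange between -0.055 and 0.055 m and y of pack_1_c in the frame of bin_orange between -0.104 and 0.104 m and z of pack_1_c in the frame of bin_orange between 0 and 0.045 m and x of pack_2_c in the frame of bin_orange between -0.055 and 0.055 m and y of pack_2_c in the frame of bin_orange between -0.104 and 0.104 m and z of pack_2_c in the frame of bin_orange between 0 and 0.045 m and x of pack_3_c in the frame of bin_blue between -0.055 and 0.055 m and y of pack_3_c in the frame of bin_blue between -0.104 and 0.104 m and z of pack_3_c in the frame of bin_blue between 0 and 0.045 m and x of pack_4_c in the frame of bin_blue between -0.055 and 0.055 m and y of pack_4_c in the frame of bin_blue between -0.104 and 0.104 m and z of pack_4_c in the frame of bin_blue between 0 and 0.045 m and x of adapter_1_c in the frame of bin_orange between -0.055 and 0.055 m and y of adapter_1_c in the frame of bin_orange between -0.104 and 0.104 m and z of adapter_1_c in the frame of bin_orange between 0 and 0.045 m and x of adapter_2_c in the frame of bin_blue between -0.055 and 0.055 m and y of adapter_2_c in the frame of bin_blue between -0.104 and 0.104 m and z of adapter_2_c in the frame of bin_blue between 0 and 0.045 m and value of joint tote_lid below 0.06 rad and linear speed of each of case_1, case_2, case_3, case_4, adapter_1, adapter_2 below 0.03 m/s); the robot touches nothing.
It fails at once if a bystander is shifted by more than 4 cm (distance of any of marker, screwdriver, tape_roll, label_box, cleaner, mug from where it was at the start of the episode above 0.04 m).
Of adapter_1, adapter_2 only 1 to 2 are there at a start; the rules pass over those that are not, and their reading is None.
Of pack_1, pack_2, pack_3, pack_4 only 1 to 3 are there at a start; the rules pass over those that are not, and their reading is None.
At some moment in a run one of case_1, case_2, case_3, case_4, adapter_1, adapter_2 may be knocked a few centimetres aside while the robot is not near it.
Once in a run the grip may slacken for a moment while it holds something.
It also fails if it takes over 210 s, if anything falls off the work surface, if the arm or the gripper's body presses on something with over 40 N, if the wrist force passes 120 N, or if a joint passes its speed limit or range.

## Working session

There is one attempt and no reset: what is moved stays moved. The work goes in short steps, Python scripts to look and compute and a tool call to move; the robot and the scene stay as the last step left them, time stands still between calls to the robot, and variables do not carry over. Pictures are saved under pics/ and viewed, about 12 in all and at most 16, crops included, and the job is handed in when it is done.

Besides the shell and the picture viewer there is one more tool, called after "Request:" by a JSON object that holds its "method" and its "body". move_arm: Moves the arm, as the interface text tells. Its arguments: {"type":"object","properties":{"commands":{"type":"array"},"jaw":{"type":"number"}},"required":["commands"]}

```bash
mkdir -p pics; cat > h.py <<'E'
from plant import get_obs, snapshot, calibration, close_job, ctrl
import numpy as np, cv2
from scipy.spatial.transform import Rotation as R
def save(n,f,crop=None,s=1):
    p,d=snapshot(n)
    np.savez('last_%s.npz'%n,p=p,d=d)
    q=p if crop is None else p[crop[1]:crop[3],crop[0]:crop[2]]
    q=cv2.resize(q,None,fx=s,fy=s,interpolation=cv2.INTER_CUBIC)
    cv2.imwrite('pics/'+f,q[:,:,::-1]); return p,d
def world(n,d):
    c=calibration(n); K=c['mtx']; v,u=np.mgrid[:d.shape[0],:d.shape[1]]
    T=c['T'] if 'T' in c else toolT()@c['tool_from_camera']
    P=np.stack([(u-K[0,2])/K[0,0]*d,-(v-K[1,2])/K[1,1]*d,-d],-1)
    return P@T[:3,:3].T+T[:3,3]
def toolT():
    o=get_obs(); T=np.eye(4); T[:3,:3]=R.from_euler('xyz',o['orientation'],degrees=True).as_matrix(); T[:3,3]=o['tool_pos']; return T
E
python3 - <<'E'
from h import *
o=get_obs(); print(o); print(toolT()); print(ctrl.grip_point_offset)
for n in('top','side'):
    c=calibration(n); print(n,{k:(np.round(v,3).tolist() if hasattr(v,'shape') else v) for k,v in c.items()})
    save(n,n+'0.png',s=1.5)
print(calibration('wrist'))
E
```

```text
{'clock': 0.0, 'joint_pos': array([-5.48273560e+01,  2.05912575e+01,  6.35368663e-01, -1.91910641e-02,
       -7.01360313e+01, -1.65049879e+01]), 'qvel': array([-0.09116334, -0.03055293, -0.07086043, -0.08193583, -0.03370434,
       -0.01458609]), 'tau': array([ 2.29201636e-03, -5.82713521e+01,  2.93057370e+01,  6.99725837e+00,
        6.87906679e-03, -1.13666247e-04]), 'tool_pos': array([ 0.21585244, -0.63905572,  0.22563973]), 'orientation': array([  5.40226258,  89.90632557, 114.06338332]), 'force': array([-0.1431593 ,  0.42097754,  0.36790701]), 'moment': array([ 0.01621208, -0.01591008,  0.02007022]), 'opening': 0.08762019160708634}
[[-6.66636349e-04 -9.47427567e-01 -3.19969625e-01  2.15852437e-01]
 [ 1.49284306e-03 -3.19970282e-01  9.47426403e-01 -6.39055724e-01]
 [-9.99998664e-01  1.53924444e-04  1.62766449e-03  2.25639730e-01]
 [ 0.00000000e+00  0.00000000e+00  0.00000000e+00  1.00000000e+00]]
0.0188
top {'mtx': [[383.284, 0.0, 252.343], [0.0, 383.284, 193.056], [0.0, 0.0, 1.0]], 'T': [[-0.129, 0.971, -0.201, 0.235], [-0.992, -0.126, 0.03, -0.021], [0.004, 0.203, 0.979, 1.078], [0.0, 0.0, 0.0, 1.0]]}
side {'mtx': [[384.051, 0.0, 248.921], [0.0, 384.051, 193.1], [0.0, 0.0, 1.0]], 'T': [[0.777, 0.417, -0.472, -0.044], [-0.63, 0.538, -0.561, -0.589], [0.02, 0.733, 0.68, 0.779], [0.0, 0.0, 0.0, 1.0]]}
{'mtx': array([[265.80123048,   0.        , 254.04842453],
       [  0.        , 265.80123048, 193.57058014],
       [  0.        ,   0.        ,   1.        ]]), 'tool_from_camera': array([[-4.63576127e-04,  3.06016252e-01, -9.52026176e-01,
        -1.57946536e-01],
       [-2.55973030e-04,  9.52026210e-01,  3.06016387e-01,
         8.32375237e-02],
       [ 9.99999860e-01,  3.85554916e-04, -3.63004716e-04,
         8.53622971e-04],
       [ 0.00000000e+00,  0.00000000e+00,  0.00000000e+00,
         1.00000000e+00]])}
```

View pics/top0.png

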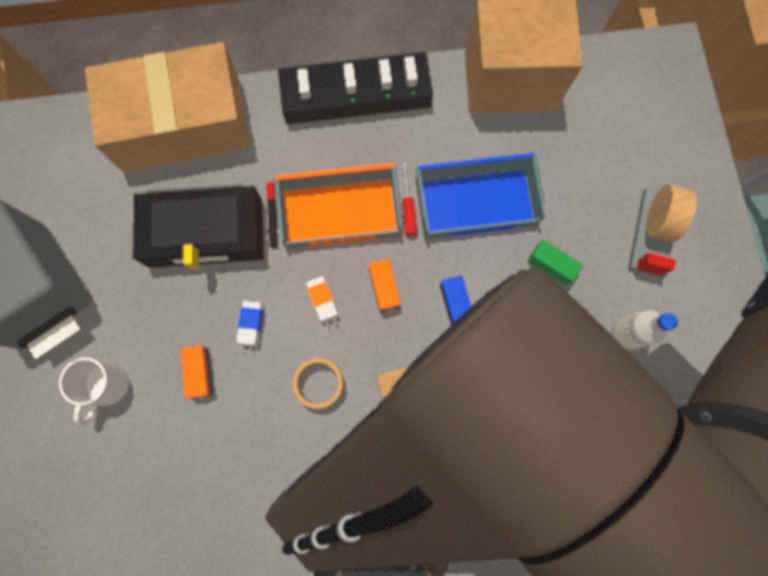

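View pics/side0.png

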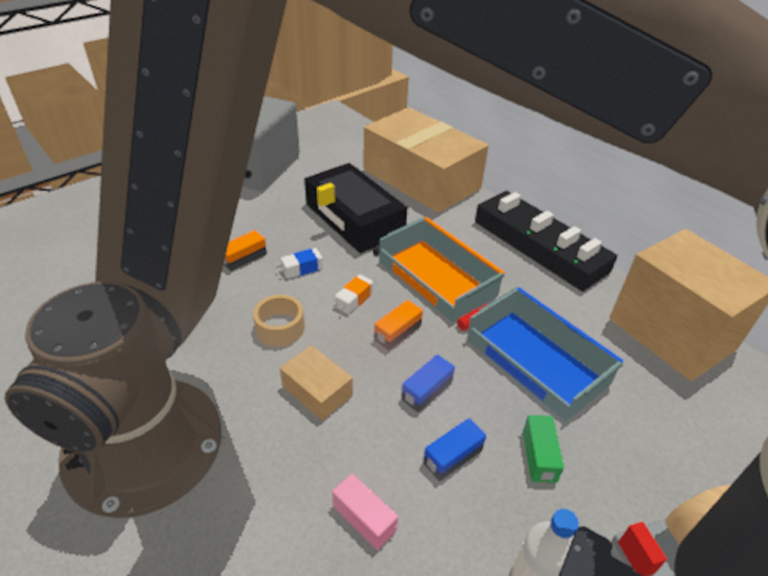

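The top view shows the tote at (200,225), the orange bin at (338,205) and the blue bin at (480,195). The orange cases are at (195,372) and (384,285), the orange adapter at (322,300), the blue adapter at (250,323) and one blue case at (457,300). The side view shows the second blue case at (455,447), plus the green and pink decoys at (543,448) and (364,510).

```bash
cat >> h.py <<'E'
def locate(names=('top','side'),fresh=True,zr=(0.015,0.13),show=True,amin=25):
    out=[]
    for n in names:
        if fresh: p,d=snapshot(n)
        else: z=np.load('last_%s.npz'%n); p,d=z['p'],z['d']
        W=world(n,d); hsv=cv2.cvtColor(p,cv2.COLOR_RGB2HSV).astype(int); H,S,V=hsv[...,0],hsv[...,1],hsv[...,2]
        ok=(d>0)&(W[...,2]>zr[0])&(W[...,2]<zr[1])&(W[...,0]>.15)&(W[...,0]<.95)
        for c,m in dict(orange=(H>5)&(H<14)&(S>200)&(V>140),blue=(H>104)&(H<126)&(S>140)&(V>90),white=(S<60)&(V>185),yellow=(H>22)&(H<34)&(S>150)&(V>120)).items():
            k,l,st,ce=cv2.connectedComponentsWithStats((m&ok).astype(np.uint8))
            for i in range(1,k):
                if st[i,4]<amin: continue
                P=W[l==i]; zt=np.percentile(P[:,2],90); Q=P[P[:,2]>zt-.008]
                (x,y),(w,h),a=cv2.minAreaRect((Q[:,:2]*1000).astype(np.float32))
                if w<h: w,h,a=h,w,a+90
                out.append((n,c,x,y,zt*1000,w,h,(a+90)%180-90))
                if show: print(n,c,'px',ce[i].round(),'xy %.0f %.0f ztop %.0f size %.0fx%.0f longaxis yaw %.0f'%(out[-1][2:]),st[i,4])
    return out
E
python3 - <<'E'
from h import *
locate(fresh=False)
for n in('top','side'):
    z=np.load('last_%s.npz'%n);W=world(n,z['d'])
    if n=='top':
        for nm,(u,v) in dict(tote_fl=(137,262),tote_fr=(262,260),tote_bl=(134,192),tote_br=(258,188),tab=(190,252),bo_bl=(277,171),bo_br=(395,166),bo_fl=(283,243),bo_fr=(402,236),bb_bl=(418,160),bb_br=(537,155),bb_fl=(426,235),bb_fr=(543,222),lidc=(200,222)).items(): print(nm,(W[int(v/1.5),int(u/1.5)]*1000).round())
E
```

```text
top orange px [223. 114.] xy 680 2 ztop 61 size 214x10 longaxis yaw 89 128
top orange px [259. 203.] xy 417 -67 ztop 44 size 34x11 longaxis yaw -88 29
top orange px [130. 250.] xy 342 293 ztop 45 size 84x38 longaxis yaw 2 212
top blue px [317. 107.] xy 667 -267 ztop 61 size 220x10 longaxis yaw 90 206
top blue px [332. 152.] xy 541 -295 ztop 29 size 45x4 longaxis yaw 88 25
top blue px [313. 154.] xy 543 -237 ztop 28 size 57x4 longaxis yaw 89 28
top blue px [304. 198.] xy 413 -193 ztop 45 size 80x39 longaxis yaw 7 370
top blue px [166. 212.] xy 428 190 ztop 33 size 37x33 longaxis yaw 78 170
top white px [274.  45.] xy 870 -170 ztop 76 size 50x16 longaxis yaw 0 84
top white px [257.  47.] xy 870 -120 ztop 75 size 50x16 longaxis yaw 1 85
top white px [233.  50.] xy 869 -50 ztop 76 size 47x16 longaxis yaw -1 84
top white px [202.  54.] xy 870 40 ztop 76 size 51x16 longaxis yaw 0 85
top white px [210. 188.] xy 481 63 ztop 32 size 35x9 longaxis yaw -72 36
top white px [167. 203.] xy 452 185 ztop 33 size 33x11 longaxis yaw 75 46
top white px [217. 207.] xy 423 49 ztop 33 size 35x26 longaxis 
[... 1093 characters left out ...]
] xy 870 -170 ztop 77 size 48x18 longaxis yaw -0 56
side white px [193. 174.] xy 396 199 ztop 33 size 38x26 longaxis yaw 77 69
side white px [230. 197.] xy 425 49 ztop 33 size 35x30 longaxis yaw -69 84
side white px [360. 351.] xy 312 -485 ztop 125 size 17x7 longaxis yaw -5 49
side yellow px [217. 129.] xy 538 271 ztop 111 size 33x22 longaxis yaw -9 150
tote_fl [555. 381.  54.]
tote_fr [544. 164.   2.]
tote_bl [714. 402.   1.]
tote_br [692. 157.  -1.]
tab [541. 268. 112.]
bo_bl [723. 118.  -1.]
bo_br [ 706. -119.   -2.]
bo_fl [559. 115.  42.]
bo_fr [ 557. -113.   -1.]
bb_bl [ 713. -166.   -3.]
bb_br [ 692. -407.   -2.]
bb_fl [ 544. -156.   34.]
bb_fr [ 550. -394.   -5.]
lidc [608. 257.  72.]
```

```bash
sed -i 's/orange=(H>5)&(H<14)&(S>200)&(V>140)/orange=(H>2)\&(H<16)\&(S>190)\&(V>120)/' h.py
python3 - <<'E'
from h import *
z=np.load('last_top.npz');hs=cv2.cvtColor(z['p'],cv2.COLOR_RGB2HSV);print(hs[190,256],hs[248,130],hs[199,214])
locate(fresh=False)
W=world('top',z['d']);
P=W.reshape(-1,3)
for nm,(y0,y1) in dict(tote=(.12,.41),bo=(-.13,.13),bb=(-.4,-.14)).items():
    m=(P[:,0]>.5)&(P[:,0]<.72)&(P[:,1]>y0)&(P[:,1]<y1)&(P[:,2]>.05)&(P[:,2]<.09)
    Q=P[m]; print(nm,Q.min(0).round(3),Q.max(0).round(3)); print(cv2.minAreaRect((Q[:,:2]*1000).astype(np.float32)))
E
```

```text
[ 14 220 251] [ 14 228 250] [ 14 216 252]
top orange px [223. 114.] xy 680 2 ztop 61 size 214x10 longaxis yaw 89 165
top orange px [256. 190.] xy 456 -64 ztop 45 size 88x36 longaxis yaw 6 407
top orange px [213. 196.] xy 456 57 ztop 34 size 32x32 longaxis yaw 14 128
top orange px [130. 248.] xy 342 294 ztop 45 size 86x38 longaxis yaw 3 478
top blue px [317. 107.] xy 667 -267 ztop 61 size 220x10 longaxis yaw 90 206
top blue px [332. 152.] xy 541 -295 ztop 29 size 45x4 longaxis yaw 88 25
top blue px [313. 154.] xy 543 -237 ztop 28 size 57x4 longaxis yaw 89 28
top blue px [304. 198.] xy 413 -193 ztop 45 size 80x39 longaxis yaw 7 370
top blue px [166. 212.] xy 428 190 ztop 33 size 37x33 longaxis yaw 78 170
top white px [274.  45.] xy 870 -170 ztop 76 size 50x16 longaxis yaw 0 84
top white px [257.  47.] xy 870 -120 ztop 75 size 50x16 longaxis yaw 1 85
top white px [233.  50.] xy 869 -50 ztop 76 size 47x16 longaxis yaw -1 84
top white px [202.  54.] xy 870 40 ztop 76 size 51x16 longaxis yaw 0 85
top white px [210. 188.] xy 481 63 ztop 32 size 35x9 longaxis yaw -72 36
top white px [167. 20
[... 1536 characters left out ...]
ze 38x26 longaxis yaw 77 69
side white px [230. 197.] xy 425 49 ztop 33 size 35x30 longaxis yaw -69 84
side white px [360. 351.] xy 312 -485 ztop 125 size 17x7 longaxis yaw -5 49
side yellow px [217. 129.] xy 538 271 ztop 111 size 33x22 longaxis yaw -9 150
tote [0.52  0.151 0.05 ] [0.682 0.381 0.089]
((599.41943359375, 267.1983642578125), (225.98695373535156, 158.9401397705078), 87.31686401367188)
bo [ 0.555 -0.114  0.05 ] [0.687 0.118 0.065]
((621.6240844726562, 2.0750961303710938), (231.270751953125, 129.39808654785156), 89.09900665283203)
bb [ 0.543 -0.383  0.05 ] [ 0.673 -0.151  0.065]
((608.2245483398438, -267.02630615234375), (232.14303588867188, 128.72178649902344), 89.56598663330078)
```

```bash
cat >> h.py <<'E'
def psi():
    T=toolT(); return np.degrees(np.arctan2(-T[0,2],T[1,2]))
def plan(*wps,grip=False):
    """waypoints (x,y,z,psi deg): spin (rad) first, then shift (cm) along tool axes"""
    o=get_obs(); T=toolT(); p=T[:3,3]; a=psi(); print('t %.1f'%o['clock'],'tcp',(p*1000).round(1),'psi %.1f'%a,'open %.1fmm'%(o['opening']*1000),'F',o['force'].round(2))
    for x,y,z,b in wps:
        r=np.radians(b); A=np.array([[0,0,-1],[-np.cos(r),-np.sin(r),0],[-np.sin(r),np.cos(r),0]])
        s=A@(np.array([x,y,z])-p)*100
        print('-> spin %.3f shift'%np.radians(a-b),s.round(2)); p=np.array([x,y,z]); a=b
E
python3 - <<'E'
from h import *
plan((.48,-.2,.226,-2.7),(.5375,.2705,.15,-2.7),(.5375,.2705,.077,-2.7))
z=np.load('last_top.npz');W=world('top',z['d']);P=W.reshape(-1,3)
m=(P[:,0]>.73)&(P[:,0]<1.0)&(P[:,1]>.1)&(P[:,1]<.5)&(P[:,2]>.03); Q=P[m];print(Q.min(0),Q.max(0)); F=Q[Q[:,0]<.86]; print(len(F),F.min(0) if len(F) else'',F.max(0) if len(F) else '')
E
```

```text
t 0.1 tcp [ 215.9 -639.1  225.7] psi 18.7 open 87.2mm F [-0.52  0.58  0.26]
-> spin 0.373 shift [-3.000e-02 -2.432e+01  4.510e+01]
-> spin 0.000 shift [ 7.6  -3.53 47.27]
-> spin 0.000 shift [7.3 0.  0. ]
[0.75667115 0.16389554 0.03000492] [0.93865989 0.43499735 0.12609099]
4496 [0.75667115 0.16389554 0.03000492] [0.85998969 0.43040522 0.12609099]
```

Request:
{"method": "move_arm", "body": {"commands": [[[0,0,0,0.125],[0,0,0,0.125],[0,0,0,0.123],[0,-1.8,3.2,0],[0,-2.2,4.1,0],[0,-2.2,4.1,0],[0,-2.2,4.1,0],[0,-2.2,4.1,0]]]}}

```text
clock: 0.9
tool_pos: [0.3316, -0.447, 0.2262]
orientation: [42.5, 90.0, 129.8]
force: [0.8, -1.3, -0.9]
opening: 0.0874
```

Request:
{"method": "move_arm", "body": {"commands": [[[0,-2.2,4.1,0],[0,-2.2,4.1,0],[0,-2.2,4.1,0],[0,-2.2,4.1,0],[0,-2.2,4.1,0],[0,-1.5,3,0],[0,-0.3,4,0],[0,-0.3,4,0]]], "jaw": 5}}

```text
clock: 1.7
tool_pos: [0.4769, -0.1386, 0.2261]
orientation: [88.9, 89.9, 176.2]
force: [1.0, -0.1, -0.3]
opening: 0.0504
```

Request:
{"method": "move_arm", "body": {"commands": [[[0,-0.3,4.2,0],[0,-0.3,4.2,0],[0,-0.3,4.2,0],[0,-0.3,4.2,0],[0,-0.3,4.2,0],[0,-0.3,4.2,0],[0,-0.3,4.2,0],[0,-0.3,4,0]]]}}

```text
clock: 2.5
tool_pos: [0.5163, 0.1941, 0.2264]
orientation: [109.4, 90.0, -163.3]
force: [1.4, -0.5, -0.0]
opening: 0.0498
```

```bash
python3 - <<'E'
from h import *
plan((.5375,.2705,.13,-2.7),(.5375,.2705,.077,-2.7))
locate(('top',))
E
```

```text
t 2.5 tcp [516.3 194.1 226.4] psi -2.7 open 49.8mm F [ 1.41 -0.54 -0.05]
-> spin 0.000 shift [ 9.64 -1.76  7.73]
-> spin 0.000 shift [5.3 0.  0. ]
top orange px [223. 114.] xy 681 2 ztop 61 size 213x9 longaxis yaw 89 172
top orange px [256. 189.] xy 456 -64 ztop 45 size 87x37 longaxis yaw 6 404
top orange px [213. 196.] xy 456 57 ztop 34 size 33x32 longaxis yaw -77 135
top orange px [130. 248.] xy 342 294 ztop 45 size 87x38 longaxis yaw 2 487
top blue px [317. 107.] xy 668 -267 ztop 61 size 219x11 longaxis yaw -90 207
top blue px [322. 153.] xy 542 -265 ztop 29 size 118x3 longaxis yaw 90 61
top blue px [305. 201.] xy 409 -194 ztop 45 size 90x39 longaxis yaw 7 459
top blue px [349. 214.] xy 356 -309 ztop 45 size 88x39 longaxis yaw -3 482
top blue px [167. 212.] xy 429 190 ztop 33 size 37x35 longaxis yaw 74 167
top white px [274.  45.] xy 868 -170 ztop 76 size 45x16 longaxis yaw 0 74
top white px [257.  47.] xy 869 -120 ztop 76 size 46x16 longaxis yaw -1 78
top white px [233.  50.] xy 868 -50 ztop 76 size 49x16 longaxis yaw 1 79
top white px [202.  53.] xy 868 40 ztop 76 size 44x16 longaxis yaw -1 77
top white px [210. 187.] xy 482 63 ztop 32 size 34x7 longaxis yaw -75 32
top white px [217. 207.] xy 423 48 ztop 33 size 33x24 longaxis yaw -77 105
top white px [430. 211.] xy 327 -494 ztop 124 size 32x11 longaxis yaw -57 71
top white px [ 47. 219.] xy 447 508 ztop 51 size 27x20 longaxis yaw -64 68
top white px [161. 226.] xy 391 208 ztop 34 size 16x16 longaxis yaw 3 32
top white px [ 66. 245.] xy 363 442 ztop 91 size 61x17 longaxis yaw 33 46
top yellow px [126. 172.] xy 534 271 ztop 112 size 25x14 longaxis yaw -4 88
```

Request:
{"method": "move_arm", "body": {"commands": [[[1.6,-0.6,2.6,0],[2,-0.6,2.6,0],[3,-0.6,2.5,0],[3,0,0,0],[2.6,0,0,0],[2.6,0,0,0],[0,0,0,0],[0,0,0,0]]]}}

```text
clock: 3.35
tool_pos: [0.5383, 0.2681, 0.0786]
orientation: [152.6, 89.9, -120.0]
force: [0.5, 0.0, 0.9]
opening: 0.0499
```

Request:
{"method": "move_arm", "body": {"commands": [[[0,0,0,0],[0,0,0,0],[0,0,0,0],[0,0,0,0],[0,0,0,0]]], "jaw": 0.5}}

```text
clock: 3.85
tool_pos: [0.5387, 0.2702, 0.0792]
orientation: [-23.7, 89.8, 63.6]
force: [-7.7, 18.6, -0.8]
opening: 0.0155
```

```bash
python3 - <<'E'
from h import *
plan((.5375,.2705,.077,-2.7))
# arc
for th in np.arange(0,1.81,.15):
    a=np.arctan2(30,-139)-th; a0=np.arctan2(30,-139)
    print(round(th,2),'cum dx %.2f fwd %.2f'%(-14.2*(np.sin(a)-np.sin(a0)),-14.2*(np.cos(a)-np.cos(a0))))
E
```

```text
t 3.9 tcp [538.7 270.2  79.2] psi -2.7 open 15.5mm F [-7.7  18.61 -0.75]
-> spin -0.000 shift [0.22 0.12 0.03]
0.0 cum dx -0.00 fwd -0.00
0.15 cum dx -2.04 fwd -0.60
0.3 cum dx -3.97 fwd -1.51
0.45 cum dx -5.74 fwd -2.68
0.6 cum dx -7.31 fwd -4.12
0.75 cum dx -8.66 fwd -5.77
0.9 cum dx -9.74 fwd -7.60
1.05 cum dx -10.54 fwd -9.57
1.2 cum dx -11.03 fwd -11.64
1.35 cum dx -11.20 fwd -13.76
1.5 cum dx -11.06 fwd -15.89
1.65 cum dx -10.60 fwd -17.97
1.8 cum dx -9.84 fwd -19.95
```

Request:
{"method": "move_arm", "body": {"commands": [[[0,0,0.2,0],[-2.04,-0.6,0,0],[-1.93,-0.91,0,0],[-1.77,-1.17,0,0],[-1.57,-1.44,0,0],[-1.35,-1.65,0,0],[0,0,0,0]]]}}

```text
clock: 4.55
tool_pos: [0.5974, 0.2679, 0.1661]
orientation: [-48.3, 89.9, 38.9]
force: [-0.9, 1.8, 4.1]
opening: 0.014
```

Request:
{"method": "move_arm", "body": {"commands": [[[-1.08,-1.83,0,0],[-0.8,-1.97,0,0],[-0.49,-2.07,0,0],[-0.17,-2.12,0,0],[0.14,-2.13,0,0],[0.46,-2.08,0,0],[0.5,-1.32,0,0],[0,0,0,0]]]}}

```text
clock: 5.35
tool_pos: [0.7325, 0.2605, 0.1787]
orientation: [-140.1, 89.9, -52.9]
force: [2.4, -1.2, 0.3]
opening: 0.0137
```

```bash
python3 - <<'E'
from h import *
plan((.6,.2705,.3,-2.7))
save('side','side1.png')
E
```

```text
t 5.3 tcp [732.5 260.5 178.7] psi -2.8 open 13.7mm F [ 2.44 -1.23  0.31]
-> spin -0.001 shift [-12.13  13.28   0.37]
```

View pics/side1.png

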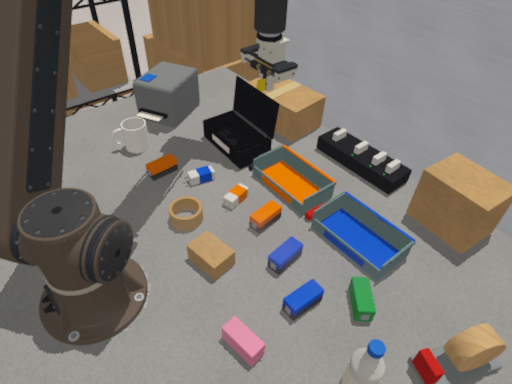

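The lid stands open, leaning slightly back, with the gripper still on the tab at (265,85). Next I release the tab and go to the blue adapter.

Request:
{"method": "move_arm", "body": {"commands": [[[0,0,0,0],[0,0,0,0],[-2,0,0,0],[-4,0,0,0],[-4,0,0,0],[-2,3,0,0],[0,4,0,0],[0,4,0,0]]], "jaw": 5}}

```text
clock: 6.2
tool_pos: [0.6195, 0.2667, 0.3001]
orientation: [-30.3, 89.9, 57.0]
force: [0.2, 0.8, 0.3]
opening: 0.0501
```

Request:
{"method": "move_arm", "body": {"commands": [[[0,4,0,0],[0,4,0,0],[3,4,0,0],[3,4,0,0],[3,2,0,0.1],[3,0,0,0.1],[0,0,0,0]]], "jaw": 6.5}}

```text
clock: 6.9
tool_pos: [0.4384, 0.2735, 0.1768]
orientation: [143.0, 89.7, -141.2]
force: [-0.2, -0.1, 0.3]
opening: 0.0651
```

```bash
python3 - <<'E'
from h import *
plan((.429,.19,.13,-14),(.429,.19,.004,-14))
save('wrist','w1.png')
locate()
E
```

```text
t 6.9 tcp [438.4 273.5 176.8] psi -14.2 open 65.1mm F [-0.23 -0.09  0.3 ]
-> spin -0.003 shift [ 4.68 -1.1  -8.33]
-> spin 0.000 shift [12.6  0.   0. ]
top orange px [223. 114.] xy 681 2 ztop 61 size 213x9 longaxis yaw 89 173
top orange px [256. 190.] xy 456 -63 ztop 45 size 89x36 longaxis yaw 6 407
top orange px [213. 196.] xy 456 57 ztop 33 size 33x32 longaxis yaw -76 133
top orange px [130. 248.] xy 342 294 ztop 45 size 87x39 longaxis yaw 2 487
top blue px [317. 107.] xy 667 -267 ztop 61 size 219x10 longaxis yaw 90 212
top blue px [324. 153.] xy 542 -266 ztop 30 size 117x4 longaxis yaw 90 59
top blue px [305. 201.] xy 409 -193 ztop 45 size 89x39 longaxis yaw 6 460
top blue px [349. 214.] xy 355 -309 ztop 45 size 88x39 longaxis yaw -2 486
top blue px [166. 212.] xy 427 190 ztop 33 size 36x34 longaxis yaw 79 175
top white px [274.  45.] xy 869 -170 ztop 76 size 50x16 longaxis yaw -0 79
top white px [257.  47.] xy 868 -120 ztop 76 size 50x16 longaxis yaw -0 80
top white px [233.  50.] xy 869 -50 ztop 76 size 48x16 longaxis yaw 1 82
top white px [202.  53.] xy 869 40 ztop 75 size 45x1
[... 973 characters left out ...]
1x12 longaxis yaw -89 187
side blue px [344. 248.] xy 542 -267 ztop 29 size 128x6 longaxis yaw 89 221
side blue px [285. 252.] xy 409 -196 ztop 45 size 91x40 longaxis yaw 7 486
side blue px [303. 297.] xy 355 -311 ztop 45 size 89x39 longaxis yaw -2 755
side white px [148. 116.] xy 434 538 ztop 51 size 85x25 longaxis yaw -60 82
side white px [340. 131.] xy 871 38 ztop 76 size 46x15 longaxis yaw 5 32
side white px [362. 144.] xy 872 -50 ztop 76 size 48x18 longaxis yaw 1 42
side white px [380. 155.] xy 870 -121 ztop 77 size 47x17 longaxis yaw 2 47
side white px [394. 163.] xy 870 -170 ztop 76 size 49x16 longaxis yaw 2 52
side white px [230. 197.] xy 423 48 ztop 33 size 34x27 longaxis yaw -78 78
```

View pics/w1.png

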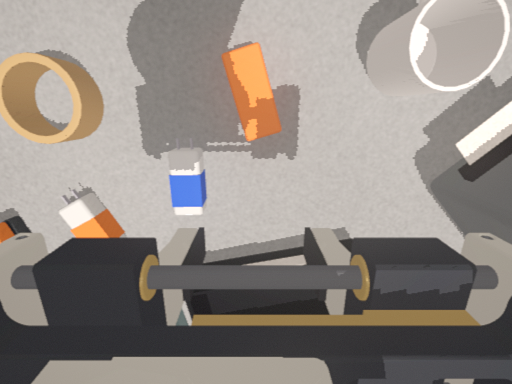

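The wrist view shows the blue adapter at (188,182), lined up with the jaws, and the orange case at (252,90). I grasp the adapter now.

Request:
{"method": "move_arm", "body": {"commands": [[[1.7,-0.2,-2.8,0],[3,-0.2,-2.8,0],[3,-0.3,-2.7,0],[3,0,0,0],[3,0,0,0],[2.6,0,0,0],[0.8,0,0,0],[0,0,0,0]]]}}

```text
clock: 7.85
tool_pos: [0.4284, 0.1929, 0.0086]
orientation: [165.0, 90.0, -119.1]
force: [-0.5, 0.3, 0.3]
opening: 0.0651
```

Request:
{"method": "move_arm", "body": {"commands": [[[0,0,0,0],[0,0,0,0],[0,0,0,0],[0,0,0,0],[0,0,0,0]]], "jaw": 2}}

```text
clock: 8.35
tool_pos: [0.4279, 0.1928, 0.0092]
orientation: [-39.3, 90.0, 36.6]
force: [-1.7, -1.2, 7.1]
opening: 0.0355
```

Request:
{"method": "move_arm", "body": {"commands": [[[-2,0,0,0],[-3,0,0,0],[-3,0,0,0],[-4,0,0,0],[0,0,0,0],[0,0,0,0],[0,0,0,0]]]}}

```text
clock: 9.05
tool_pos: [0.427, 0.1921, 0.1276]
orientation: [135.8, 89.9, -148.4]
force: [0.2, 0.1, -2.3]
opening: 0.0358
```

```bash
python3 - <<'E'
from h import *
plan((.57,-.205,.15,0),(.608,-.205,.15,0),(.608,-.205,.012,0))
E
```

```text
t 9.1 tcp [427.  192.1 127.6] psi -14.2 open 35.8mm F [ 0.2   0.07 -2.26]
-> spin -0.248 shift [ -2.24 -14.3  -39.71]
-> spin 0.000 shift [ 0.  -3.8  0. ]
-> spin 0.000 shift [13.8  0.   0. ]
```

Request:
{"method": "move_arm", "body": {"commands": [[[-2.2,0,0,-0.124],[0,0,0,-0.124],[0,-1,-3,0],[0,-1.6,-4.2,0],[0,-1.6,-4.2,0],[0,-1.6,-4.2,0],[0,-1.6,-4.2,0],[0,-1.6,-4.2,0]]]}}

```text
clock: 9.85
tool_pos: [0.5174, -0.0491, 0.1489]
orientation: [100.4, 89.8, -169.5]
force: [1.7, 1.0, -2.0]
opening: 0.0357
```

Request:
{"method": "move_arm", "body": {"commands": [[[0,-1.6,-4.2,0],[0,-1.6,-4.2,0],[0,-1.6,-4.2,0],[0,-2.4,-3.1,0],[0,-2.2,0,0],[0,0,0,0],[0,0,0,0]]]}}

```text
clock: 10.55
tool_pos: [0.611, -0.2041, 0.1479]
orientation: [81.7, 89.7, 171.7]
force: [-0.5, -0.4, -2.8]
opening: 0.036
```

```bash
python3 - <<'E'
from h import *
plan((.608,-.208,.016,0))
locate(('side',))
E
```

```text
t 10.6 tcp [ 611.  -204.1  147.9] psi 0.0 open 36.0mm F [-0.46 -0.39 -2.84]
-> spin 0.000 shift [13.19  0.3  -0.39]
side orange px [163. 167.] xy 338 276 ztop 42 size 88x25 longaxis yaw -12 132
side orange px [276. 189.] xy 556 2 ztop 29 size 126x6 longaxis yaw 89 132
side orange px [242. 195.] xy 463 41 ztop 29 size 35x3 longaxis yaw 15 32
side orange px [267. 212.] xy 457 -66 ztop 45 size 88x40 longaxis yaw 7 377
side blue px [382. 218.] xy 669 -277 ztop 62 size 200x12 longaxis yaw -90 168
side blue px [343. 247.] xy 543 -266 ztop 29 size 129x7 longaxis yaw -90 222
side blue px [285. 252.] xy 408 -196 ztop 45 size 90x39 longaxis yaw 6 540
side blue px [303. 297.] xy 355 -310 ztop 45 size 89x40 longaxis yaw -2 757
side white px [148. 116.] xy 435 535 ztop 51 size 89x28 longaxis yaw -62 92
side white px [128. 127.] xy 343 467 ztop 90 size 80x73 longaxis yaw -45 86
side white px [230. 197.] xy 424 49 ztop 33 size 34x26 longaxis yaw -76 82
side white px [362. 350.] xy 314 -487 ztop 127 size 10x5 longaxis yaw -22 28
side white px [381. 367.] xy 319 -521 ztop 124 size 26x8 longaxis yaw 20 89
```

Request:
{"method": "move_arm", "body": {"commands": [[[3,0.3,-0.3,0],[3,0,0,0],[3,0,0,0],[2.5,0,0,0],[1.6,0,0,0],[0,0,0,0],[0,0,0,0]]]}}

```text
clock: 11.3
tool_pos: [0.6088, -0.2067, 0.0199]
orientation: [108.6, 90.0, -161.3]
force: [0.1, -0.4, -1.7]
opening: 0.0359
```

Request:
{"method": "move_arm", "body": {"commands": [[[0,0,0,0],[0,0,0,0],[-1,0,0,0],[-3,0,0,0],[-4,0,0,0],[-4,0,0,0],[0,4,0,0],[0,4,0,0]]], "jaw": 4.6}}

```text
clock: 12.1
tool_pos: [0.5297, -0.2072, 0.1422]
orientation: [-94.3, 89.7, -4.3]
force: [-0.7, 0.7, -0.1]
opening: 0.0463
```

Request:
{"method": "move_arm", "body": {"commands": [[[0,4,0,0],[0,4,0,-0.11],[0,4,0,0],[0,0,0,0],[0,0,0,0],[0,0,0,0]]], "jaw": 6.5}}

```text
clock: 12.7
tool_pos: [0.4105, -0.2118, 0.1407]
orientation: [-106.2, 89.9, -9.8]
force: [0.4, -0.8, 0.1]
opening: 0.0649
```

```bash
python3 - <<'E'
from h import *
plan((.409,-.195,.1,6.5),(.409,-.195,.008,6.5))
save('top','t2.png')
locate(('side',))
E
```

```text
t 12.7 tcp [ 410.5 -211.8  140.7] psi 6.4 open 64.9mm F [ 0.38 -0.76  0.07]
-> spin -0.003 shift [ 4.07 -0.04  1.69]
-> spin 0.000 shift [9.2 0.  0. ]
side orange px [163. 167.] xy 337 276 ztop 41 size 88x24 longaxis yaw -15 130
side orange px [243. 195.] xy 462 40 ztop 28 size 37x3 longaxis yaw 15 30
side orange px [262. 217.] xy 445 -67 ztop 45 size 63x38 longaxis yaw 6 132
side blue px [380. 217.] xy 668 -268 ztop 62 size 220x12 longaxis yaw -90 184
side blue px [346. 221.] xy 612 -214 ztop 38 size 37x22 longaxis yaw 1 106
side blue px [345. 249.] xy 543 -271 ztop 30 size 120x6 longaxis yaw 89 205
side blue px [286. 252.] xy 409 -197 ztop 45 size 91x38 longaxis yaw 8 455
side blue px [303. 297.] xy 355 -311 ztop 45 size 90x40 longaxis yaw -3 749
side white px [148. 116.] xy 435 537 ztop 51 size 90x27 longaxis yaw -61 95
side white px [129. 127.] xy 341 466 ztop 91 size 78x74 longaxis yaw -54 90
side white px [340. 132.] xy 869 39 ztop 77 size 46x17 longaxis yaw 4 41
side white px [362. 144.] xy 872 -50 ztop 76 size 50x17 longaxis yaw 1 49
side white px [380. 155.] xy 868 -120 ztop 76 size 51x17 longaxis yaw 2 54
side white px [393. 163.] xy 870 -171 ztop 76 size 46x17 longaxis yaw 2 56
side white px [230. 197.] xy 425 49 ztop 33 size 35x29 longaxis yaw -73 84
side white px [338. 226.] xy 578 -218 ztop 38 size 30x15 longaxis yaw 5 45
side white px [360. 351.] xy 314 -486 ztop 126 size 15x6 longaxis yaw 5 46
side white px [380. 369.] xy 317 -522 ztop 124 size 30x8 longaxis yaw 19 114
```

View pics/t2.png

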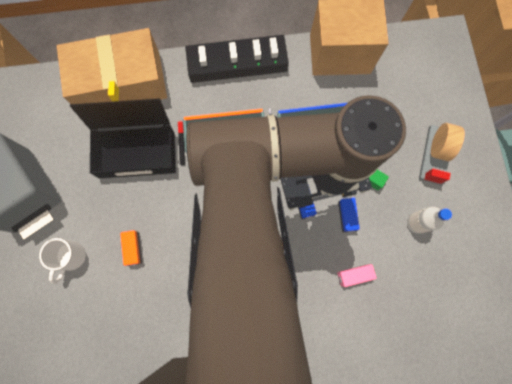

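The top view shows the tote open at (130,150) and the arm above blue case C at (308,212). The side camera places the blue adapter lying in the blue bin at (612,-214) mm. I grasp case C and weigh it.

Request:
{"method": "move_arm", "body": {"commands": [[[2,0,1,0],[3,0,0.7,0],[3,0,0,0],[3,0,0,0],[2.2,0,0,0],[0,0,0,0],[0,0,0,0]]]}}

```text
clock: 13.5
tool_pos: [0.4078, -0.1948, 0.0075]
orientation: [90.5, 89.9, -173.2]
force: [1.1, 0.6, 1.0]
opening: 0.0647
```

Request:
{"method": "move_arm", "body": {"commands": [[[0,0,0,0],[0,0,0,0],[0,0,0,0],[0,0,0,0],[0,0,0,0]]], "jaw": 2}}

```text
clock: 14.0
tool_pos: [0.408, -0.1948, 0.0083]
orientation: [-100.8, 89.9, -4.4]
force: [-0.3, 1.0, 6.7]
opening: 0.0397
```

Request:
{"method": "move_arm", "body": {"commands": [[[-2,0,0,0],[-4,0,0,0],[-4,0,0,0],[-4,0,0,0],[0,0,0,0],[0,0,0,0],[0,0,0,0]]]}}

```text
clock: 14.7
tool_pos: [0.4065, -0.1946, 0.1467]
orientation: [64.5, 89.9, 160.8]
force: [-0.0, 0.3, -1.1]
opening: 0.04
```

Request:
{"method": "move_arm", "body": {"commands": [[[0,0,0,0],[0,0,0,0]]]}}

```text
clock: 14.9
tool_pos: [0.4068, -0.1947, 0.1465]
orientation: [80.8, 89.9, 177.2]
force: [1.0, -0.3, -1.2]
opening: 0.0398
```

```bash
python3 - <<'E'
from h import *
print('blue');plan((.608,-.270,.15,0),(.608,-.270,.016,0))
print('tote');plan((.55,.2,.15,-2.7),(.617,.207,.15,-2.7),(.614,.207,.016,-2.7))
E
```

```text
blue
t 14.9 tcp [ 406.8 -194.7  146.5] psi 6.3 open 39.8mm F [ 0.99 -0.33 -1.21]
-> spin 0.111 shift [ -0.35 -20.12  -7.53]
-> spin 0.000 shift [13.4  0.   0. ]
tote
t 14.9 tcp [ 406.8 -194.7  146.5] psi 6.3 open 39.8mm F [ 0.99 -0.33 -1.21]
-> spin 0.158 shift [ -0.35 -12.44  40.1 ]
-> spin 0.000 shift [ 0.   -6.66  1.01]
-> spin 0.000 shift [ 1.34e+01  3.00e-01 -1.00e-02]
```

Case C weighs about 1.2 N, so it is empty and goes to the tote.

Request:
{"method": "move_arm", "body": {"commands": [[[-1,0,0,0.08],[0,0,0,0.078],[0,-1.2,3,0],[0,-1.7,4.2,0],[0,-1.7,4.2,0],[0,-1.7,4.2,0],[0,-1.7,4.2,0],[0,-1.7,4.2,0]]]}}

```text
clock: 15.7
tool_pos: [0.5159, 0.0421, 0.1569]
orientation: [120.9, 89.9, -151.8]
force: [-0.0, -0.6, 0.0]
opening: 0.0398
```

Request:
{"method": "move_arm", "body": {"commands": [[[0,-1.7,4.2,0],[0,-1.7,4.2,0],[0,-1.9,4.2,0],[0,-1.9,3,0],[0,-1.9,1.4,0],[0,0,0,0],[0,0,0,0],[0,0,0,0]]]}}

```text
clock: 16.5
tool_pos: [0.6139, 0.2051, 0.1568]
orientation: [122.5, 89.9, -150.2]
force: [-0.1, 0.0, -0.6]
opening: 0.0401
```

```bash
python3 - <<'E'
from h import *
plan((.612,.208,.016,-2.7))
E
```

```text
t 16.5 tcp [613.9 205.1 156.8] psi -2.7 open 40.1mm F [-0.11  0.01 -0.56]
-> spin -0.001 shift [14.08  0.2   0.28]
```

Request:
{"method": "move_arm", "body": {"commands": [[[3,0.2,0.3,0],[3,0,0,0],[3,0,0,0],[2.5,0,0,0],[1.6,0,0,0],[0.8,0,0,0],[0,0,0,0]]]}}

```text
clock: 17.2
tool_pos: [0.612, 0.2081, 0.0179]
orientation: [126.8, 89.9, -145.9]
force: [0.3, 0.6, 0.2]
opening: 0.0397
```

Request:
{"method": "move_arm", "body": {"commands": [[[0,0,0,0],[0,0,0,0],[-1,0,0,0],[-3,0,0,0],[-4,0,0,0],[-4,0,0,0],[-2,4,1,0],[0,4,1,0]]], "jaw": 4.9}}

```text
clock: 18.0
tool_pos: [0.5353, 0.2339, 0.1635]
orientation: [-51.9, 89.5, 35.3]
force: [-0.5, 2.4, -0.1]
opening: 0.0491
```

Request:
{"method": "move_arm", "body": {"commands": [[[0,4,1.5,0],[0,4,1.5,0],[0,4,1.5,-0.082],[0,4,1.5,0],[0,2.8,1.3,0],[0,0,0,0],[0,0,0,0]]], "jaw": 6.5}}

```text
clock: 18.7
tool_pos: [0.3469, 0.3098, 0.1601]
orientation: [-31.4, 89.8, 60.7]
force: [0.3, -0.3, 0.5]
opening: 0.0649
```

```bash
python3 - <<'E'
from h import *
plan((.341,.292,.1,2),(.341,.292,.008,2))
locate(('side',))
p,d=save('wrist','w2.png')
E
```

```text
t 18.7 tcp [346.9 309.8 160.1] psi 2.1 open 64.9mm F [ 0.28 -0.31  0.47]
-> spin 0.002 shift [ 6.01  0.65 -1.75]
-> spin 0.000 shift [9.2 0.  0. ]
side orange px [309. 164.] xy 681 -2 ztop 61 size 124x12 longaxis yaw -90 36
side orange px [159. 167.] xy 340 291 ztop 44 size 87x39 longaxis yaw -0 193
side orange px [276. 189.] xy 556 1 ztop 29 size 127x6 longaxis yaw 88 134
side orange px [242. 195.] xy 461 40 ztop 32 size 35x4 longaxis yaw 17 37
side orange px [264. 216.] xy 455 -66 ztop 45 size 83x38 longaxis yaw 7 216
side blue px [247. 143.] xy 614 208 ztop 49 size 89x44 longaxis yaw -3 245
side blue px [380. 217.] xy 669 -268 ztop 61 size 221x11 longaxis yaw 90 188
side blue px [344. 219.] xy 611 -206 ztop 37 size 39x37 longaxis yaw -88 169
side blue px [343. 247.] xy 543 -267 ztop 29 size 129x6 longaxis yaw 90 218
side blue px [303. 297.] xy 355 -311 ztop 45 size 90x40 longaxis yaw -3 745
side white px [340. 131.] xy 871 40 ztop 76 size 43x15 longaxis yaw 4 33
side white px [362. 144.] xy 869 -51 ztop 76 size 49x16 longaxis yaw 5 41
side white px [380. 155.] xy 869 -120 ztop 76 size 47x16 longaxis yaw 1 47
side white px [394. 163.] xy 870 -171 ztop 77 size 48x15 longaxis yaw -0 49
side white px [230. 197.] xy 425 50 ztop 33 size 34x27 longaxis yaw -76 74
side white px [349. 214.] xy 635 -207 ztop 38 size 30x10 longaxis yaw -90 26
side white px [335. 224.] xy 578 -207 ztop 37 size 34x26 longaxis yaw -85 94
```

View pics/w2.png

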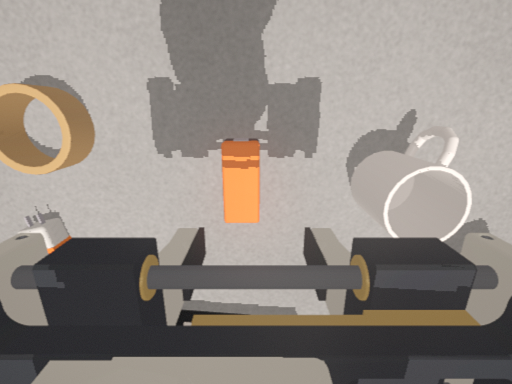

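The wrist view shows case B at (241,182), aligned with the jaws and clear of the mug at (430,200). Case C lies in the tote at (614,208) mm, and the blue adapter lies in its bin at (611,-206) mm.

Request:
{"method": "move_arm", "body": {"commands": [[[2,0.6,-1,0],[3,0,-0.8,0],[3,0,0,0],[3,0,0,0],[2.6,0,0,0],[1.6,0,0,0],[0,0,0,0],[0,0,0,0]]]}}

```text
clock: 19.6
tool_pos: [0.3424, 0.2905, 0.0066]
orientation: [165.7, 89.9, -102.3]
force: [-0.7, -0.4, 0.7]
opening: 0.0649
```

Request:
{"method": "move_arm", "body": {"commands": [[[0,0,0,0],[0,0,0,0],[0,0,0,0],[0,0,0,0],[0,0,0,0]]], "jaw": 2}}

```text
clock: 20.1
tool_pos: [0.342, 0.2914, 0.0072]
orientation: [-32.6, 89.9, 59.4]
force: [-1.9, 0.1, 7.7]
opening: 0.0396
```

Request:
{"method": "move_arm", "body": {"commands": [[[-2,0,0,0],[-4,0,0,0],[-4,0,0,0],[-4,0,0,0],[0,0,0,0],[0,0,0,0],[0,0,0,0]]]}}

```text
clock: 20.8
tool_pos: [0.3411, 0.2899, 0.1455]
orientation: [138.8, 89.9, -129.3]
force: [0.3, -0.2, -1.3]
opening: 0.0395
```

Request:
{"method": "move_arm", "body": {"commands": [[[0,0,0,0],[0,0,0,0]]]}}

```text
clock: 21.0
tool_pos: [0.3414, 0.2902, 0.1454]
orientation: [151.2, 89.9, -116.8]
force: [0.7, -0.5, -2.1]
opening: 0.0404
```

```bash
python3 - <<'E'
from h import *
print('orange');plan((.621,.062,.155,-1),(.621,.062,.016,-1))
print('tote');plan((.615,.275,.155,-2.7),(.615,.275,.016,-2.7))
E
```

```text
orange
t 21.0 tcp [341.4 290.2 145.4] psi 2.0 open 40.4mm F [ 0.72 -0.5  -2.14]
-> spin 0.052 shift [ -0.96 -28.35 -22.32]
-> spin 0.000 shift [13.9  0.   0. ]
tote
t 21.0 tcp [341.4 290.2 145.4] psi 2.0 open 40.4mm F [ 0.72 -0.5  -2.14]
-> spin 0.082 shift [ -0.96 -27.4   -0.22]
-> spin 0.000 shift [13.9  0.   0. ]
```

```bash
cat >> h.py <<'E'
def weigh(n=8):
    f=[]
    for i in range(n): f.append(get_obs()['force'][2]); snapshot('side')
    print('Fz mean %.2f sd %.2f'%(np.mean(f),np.std(f)),np.round(f,2))
E
python3 -c "
from h import *
weigh(10)"
```

```text
Fz mean -0.86 sd 0.56 [-2.14 -0.91 -0.34 -0.64 -0.34 -0.69 -1.62 -0.92 -0.28 -0.72]
```

Ten readings average −0.86 N, so case B is empty too and goes to the tote.

Request:
{"method": "move_arm", "body": {"commands": [[[-1,0,0,0.082],[0,-3,0,0],[0,-4,0,0],[0,-4,0,0],[0,-4,0,0],[0,-4,0,0],[0,-4,0,0],[0,-4,0,0]]]}}

```text
clock: 22.3
tool_pos: [0.6131, 0.2777, 0.1562]
orientation: [124.6, 90.0, -148.1]
force: [0.3, 1.1, -1.0]
opening: 0.0399
```

Request:
{"method": "move_arm", "body": {"commands": [[[0,-0.4,-0.2,0],[0,0,0,0],[0,0,0,0],[0,0,0,0]]]}}

```text
clock: 22.7
tool_pos: [0.6144, 0.2761, 0.1569]
orientation: [-3.2, 90.0, 84.1]
force: [0.7, 0.1, -0.6]
opening: 0.0397
```

```bash
python3 - <<'E'
from h import *
plan((.614,.275,.016,-2.7))
E
```

```text
t 22.7 tcp [614.4 276.1 156.9] psi -2.7 open 39.7mm F [ 0.69  0.11 -0.65]
-> spin 0.001 shift [14.09  0.04 -0.11]
```

Request:
{"method": "move_arm", "body": {"commands": [[[3,0,0,0],[3,0,0,0],[3,0,0,0],[2.5,0,0,0],[1.6,0,0,0],[0.8,0,0,0],[0,0,-0.9,0],[0,0,-0.9,0]]]}}

```text
clock: 23.5
tool_pos: [0.6147, 0.258, 0.0187]
orientation: [-55.3, 89.9, 32.0]
force: [1.1, 0.5, -0.7]
opening: 0.0398
```

Request:
{"method": "move_arm", "body": {"commands": [[[0,0,0,0],[0,0,0,0],[-1,0,0,0],[-3,0,0,0],[-4,0,0,0],[-4,0,0,0],[-2,2,-1,0],[0,3,-4,0]]], "jaw": 4.8}}

```text
clock: 24.3
tool_pos: [0.565, 0.2133, 0.1621]
orientation: [-58.6, 89.5, 28.8]
force: [0.1, -1.0, -1.1]
opening: 0.0481
```

Request:
{"method": "move_arm", "body": {"commands": [[[0,4,-4,0],[0,4,-4,0],[0,3,-4,0],[0,0,-2,-0.137],[0,0,0,-0.137],[0,0,0,0],[0,0,0,0]]], "jaw": 6.5}}

```text
clock: 25.0
tool_pos: [0.4558, 0.0848, 0.1584]
orientation: [-71.9, 89.9, 30.9]
force: [-0.6, 0.4, -0.1]
opening: 0.0651
```

```bash
python3 - <<'E'
from h import *
plan((.453,.056,.1,13),(.453,.056,.006,13))
locate(('side','top'),amin=40)
E
```

```text
t 25.0 tcp [455.8  84.8 158.4] psi 12.8 open 65.1mm F [-0.56  0.44 -0.12]
-> spin -0.004 shift [ 5.84  0.92 -2.74]
-> spin 0.000 shift [9.4 0.  0. ]
side orange px [276. 189.] xy 557 2 ztop 29 size 129x6 longaxis yaw 89 127
side orange px [242. 194.] xy 461 41 ztop 32 size 37x11 longaxis yaw 0 41
side orange px [263. 216.] xy 455 -66 ztop 45 size 84x40 longaxis yaw 7 204
side blue px [380. 217.] xy 667 -269 ztop 62 size 221x14 longaxis yaw 89 185
side blue px [344. 219.] xy 611 -206 ztop 37 size 38x38 longaxis yaw 2 170
side blue px [344. 248.] xy 543 -267 ztop 30 size 128x6 longaxis yaw 90 222
side blue px [303. 297.] xy 355 -311 ztop 45 size 89x40 longaxis yaw -2 752
side white px [148. 116.] xy 434 538 ztop 51 size 88x24 longaxis yaw -63 82
side white px [362. 144.] xy 871 -51 ztop 76 size 43x16 longaxis yaw 6 41
side white px [380. 155.] xy 870 -120 ztop 77 size 50x16 longaxis yaw -1 47
side white px [394. 163.] xy 868 -170 ztop 76 size 47x17 longaxis yaw 2 52
side white px [335. 224.] xy 577 -206 ztop 37 size 34x28 longaxis yaw 87 93
top orange px [226. 114.] xy 680 -6 ztop 62 s
[... 228 characters left out ...]
e 220x10 longaxis yaw 90 205
top blue px [298. 132.] xy 610 -207 ztop 37 size 37x35 longaxis yaw 90 152
top blue px [329. 152.] xy 542 -287 ztop 29 size 76x4 longaxis yaw 90 40
top blue px [349. 214.] xy 355 -309 ztop 45 size 89x39 longaxis yaw -2 481
top white px [273.  45.] xy 868 -169 ztop 76 size 47x17 longaxis yaw 2 85
top white px [257.  47.] xy 869 -120 ztop 76 size 48x16 longaxis yaw 0 85
top white px [233.  50.] xy 868 -50 ztop 76 size 50x16 longaxis yaw -1 84
top white px [202.  54.] xy 868 40 ztop 76 size 49x16 longaxis yaw 0 85
top white px [300. 143.] xy 576 -206 ztop 37 size 34x28 longaxis yaw -88 113
top white px [429. 213.] xy 321 -493 ztop 124 size 37x15 longaxis yaw -40 144
```

Request:
{"method": "move_arm", "body": {"commands": [[[2,0.6,-1.4,0],[3,0,-1.2,0],[3,0,0,0],[3,0,0,0],[2.8,0,0,0],[1.5,0,0,0],[0,0,0,0],[0,0,0,0]]]}}

```text
clock: 25.9
tool_pos: [0.4556, 0.058, 0.0046]
orientation: [119.9, 89.9, -137.2]
force: [0.6, -0.2, 0.9]
opening: 0.0656
```

Request:
{"method": "move_arm", "body": {"commands": [[[0,0,0,0],[0,0,0,0],[0,0,0,0],[0,0,0,0],[0,0,0,0]]], "jaw": 2}}

```text
clock: 26.4
tool_pos: [0.4556, 0.0578, 0.005]
orientation: [-80.9, 90.0, 22.1]
force: [-0.5, -0.6, 5.8]
opening: 0.0362
```

Request:
{"method": "move_arm", "body": {"commands": [[[-2,0,0,0],[-4,0,0,0],[-4,0,0,0],[-4,0,0,0.12],[0,0,0,0.12],[0,0,0,0],[0,0,0,0]]]}}

```text
clock: 27.1
tool_pos: [0.4545, 0.0574, 0.1437]
orientation: [103.5, 89.9, -167.0]
force: [-0.2, 0.5, -3.0]
opening: 0.0359
```

```bash
python3 - <<'E'
from h import *
plan((.62,.06,.155,-1),(.62,.06,.016,-1))
E
```

```text
t 27.1 tcp [454.5  57.4 143.7] psi -0.6 open 35.9mm F [-0.23  0.52 -3.04]
-> spin 0.007 shift [ -1.13 -16.54   0.55]
-> spin 0.000 shift [13.9  0.   0. ]
```

Request:
{"method": "move_arm", "body": {"commands": [[[-1,-3,0.1,0],[0,-4,0.2,0],[0,-4,0.2,0],[0,-4,0,0],[0,-1.5,0,0],[0,0,0,0],[0,0,0,0]]]}}

```text
clock: 27.8
tool_pos: [0.6193, 0.0601, 0.1522]
orientation: [107.7, 89.8, -163.0]
force: [-1.1, -0.0, -2.3]
opening: 0.036
```

Request:
{"method": "move_arm", "body": {"commands": [[[3,0,0,0],[3,0,0,0],[3,0,0,0],[2.5,0,0,0],[1.6,0,0,0],[0.6,0,0,0],[0,0,0,0],[0,0,0,0]]]}}

```text
clock: 28.6
tool_pos: [0.6207, 0.0608, 0.0184]
orientation: [-78.4, 89.9, 10.9]
force: [0.1, 0.0, -3.0]
opening: 0.0362
```

Request:
{"method": "move_arm", "body": {"commands": [[[0,0,0,0],[0,0,0,0],[-1,0,0,0],[-3,0,0,0],[-4,0,0,0],[-4,0,0,0],[-1,2,-3,0],[0,4,-4,0]]], "jaw": 4.5}}

```text
clock: 29.4
tool_pos: [0.5668, -0.0035, 0.1511]
orientation: [-79.1, 89.6, 10.3]
force: [-0.5, -0.3, -1.7]
opening: 0.045
```

Request:
{"method": "move_arm", "body": {"commands": [[[0,4,-2,0],[0,4,-2,-0.11],[0,2.5,-1.5,0],[0,0,0,0],[0,0,0,0]]], "jaw": 6.5}}

```text
clock: 29.9
tool_pos: [0.4607, -0.0605, 0.1491]
orientation: [-84.0, 89.8, 11.5]
force: [0.4, 0.2, 0.8]
opening: 0.0648
```

```bash
python3 - <<'E'
from h import *
plan((.455,-.065,.1,6.3),(.455,-.065,.008,6.3))
locate(('side','top'),amin=40)
E
```

```text
t 29.9 tcp [460.7 -60.5 149.1] psi 5.5 open 64.8mm F [0.4  0.24 0.76]
-> spin -0.014 shift [ 4.91  0.61 -0.38]
-> spin 0.000 shift [9.2 0.  0. ]
side orange px [276. 189.] xy 556 1 ztop 29 size 125x5 longaxis yaw 89 118
side orange px [264. 216.] xy 453 -66 ztop 45 size 83x39 longaxis yaw 8 189
side blue px [380. 217.] xy 669 -267 ztop 62 size 221x13 longaxis yaw 89 184
side blue px [344. 219.] xy 610 -207 ztop 38 size 38x37 longaxis yaw -89 169
side blue px [344. 248.] xy 543 -268 ztop 29 size 128x6 longaxis yaw 89 222
side blue px [303. 297.] xy 355 -311 ztop 45 size 89x40 longaxis yaw -2 752
side white px [148. 116.] xy 433 537 ztop 52 size 85x25 longaxis yaw -62 85
side white px [362. 144.] xy 872 -51 ztop 76 size 53x17 longaxis yaw 2 42
side white px [380. 155.] xy 870 -121 ztop 77 size 49x15 longaxis yaw 2 47
side white px [394. 163.] xy 870 -170 ztop 76 size 50x16 longaxis yaw 1 52
side white px [335. 224.] xy 578 -206 ztop 37 size 34x28 longaxis yaw -89 97
top orange px [258. 197.] xy 441 -65 ztop 45 size 57x37 longaxis yaw 6 182
top blue px [324. 107.] xy 668 -287 ztop 61 si
[... 155 characters left out ...]
118x4 longaxis yaw -90 63
top blue px [349. 214.] xy 356 -309 ztop 45 size 88x39 longaxis yaw -3 484
top white px [273.  45.] xy 870 -169 ztop 76 size 51x17 longaxis yaw 1 92
top white px [256.  47.] xy 868 -119 ztop 76 size 51x17 longaxis yaw 0 94
top white px [233.  50.] xy 868 -50 ztop 76 size 47x17 longaxis yaw 1 90
top white px [202.  54.] xy 869 40 ztop 75 size 51x17 longaxis yaw 1 93
top white px [300. 143.] xy 576 -207 ztop 37 size 34x28 longaxis yaw -89 117
top white px [429. 215.] xy 316 -493 ztop 124 size 42x19 longaxis yaw -33 209
top white px [ 36. 226.] xy 432 536 ztop 52 size 90x25 longaxis yaw -62 291
top white px [ 55. 258.] xy 345 468 ztop 90 size 78x78 longaxis yaw -46 249
```

Request:
{"method": "move_arm", "body": {"commands": [[[2,0.6,-0.4,-0.014],[3,0,0,0],[3,0,0,0],[3,0,0,0],[2.1,0,0,0],[1,0,0,0],[0,0,0,0],[0,0,0,0]]]}}

```text
clock: 30.8
tool_pos: [0.4555, -0.0646, 0.007]
orientation: [-114.8, 90.0, -18.5]
force: [-0.1, 0.1, -0.1]
opening: 0.0653
```

Request:
{"method": "move_arm", "body": {"commands": [[[0,0,0,0],[0,0,0,0],[0,0,0,0],[0,0,0,0],[0,0,0,0]]], "jaw": 2}}

```text
clock: 31.3
tool_pos: [0.455, -0.0648, 0.0071]
orientation: [-83.9, 89.9, 12.4]
force: [-2.1, 1.6, 6.3]
opening: 0.04
```

Request:
{"method": "move_arm", "body": {"commands": [[[-2,0,0,0],[-4,0,0,0],[-4,0,0,0],[-4,0,0,0],[-1,0,0,0],[0,0,0,0],[0,0,0,0]]]}}

```text
clock: 32.0
tool_pos: [0.4539, -0.0649, 0.1555]
orientation: [72.0, 89.9, 168.3]
force: [-0.2, -0.1, -1.5]
opening: 0.04
```

```bash
python3 - <<'E'
from h import *
weigh(6)
print('orange');plan((.62,-.01,.155,-1),(.62,-.01,.014,-1))
print('tote');plan((.615,.325,.155,-2.7),(.615,.325,.014,-2.7))
E
```

```text
Fz mean -0.64 sd 0.45 [-1.51 -0.68 -0.34 -0.47 -0.81 -0.06]
orange
t 32.3 tcp [454.3 -65.  155.5] psi 6.3 open 39.7mm F [ 0.27 -0.08 -1.31]
-> spin 0.128 shift [  0.05 -16.48   5.79]
-> spin 0.000 shift [14.1  0.   0. ]
tote
t 32.3 tcp [454.3 -65.  155.5] psi 6.3 open 39.7mm F [ 0.27 -0.08 -1.31]
-> spin 0.158 shift [  0.05 -14.22  39.71]
-> spin 0.000 shift [14.1  0.   0. ]
```

Case A averages −0.64 N, so it is also empty and goes in the tote's third slot.

Request:
{"method": "move_arm", "body": {"commands": [[[0,0,0,0.08],[0,0,0,0.078],[0,-1,3,0],[0,-1,4.2,0],[0,-1,4.2,0],[0,-1.2,4.2,0],[0,-1.2,4.2,0],[0,-1.2,4.2,0]]]}}

```text
clock: 33.1
tool_pos: [0.5322, 0.1735, 0.156]
orientation: [136.0, 90.0, -136.7]
force: [1.0, -0.3, -0.8]
opening: 0.0396
```

Request:
{"method": "move_arm", "body": {"commands": [[[0,-1.8,4.2,0],[0,-1.8,4.2,0],[0,-2,4.2,0],[0,-2,3.2,0],[0,0,0,0],[0,0,0,0],[0,0,0,0]]]}}

```text
clock: 33.8
tool_pos: [0.6148, 0.3252, 0.1558]
orientation: [132.9, 89.9, -139.9]
force: [0.5, -1.1, 0.7]
opening: 0.0401
```

```bash
python3 - <<'E'
from h import *
plan((.616,.326,.014,-2.7))
p,d=save('side','s3.png',(180,60,330,220),5)
locate(('side',))
E
```

```text
t 33.8 tcp [614.8 325.2 155.8] psi -2.7 open 40.1mm F [ 0.55 -1.13  0.72]
-> spin -0.000 shift [14.18 -0.12  0.08]
side orange px [239. 138.] xy 614 253 ztop 48 size 87x42 longaxis yaw -4 148
side orange px [319. 171.] xy 681 -50 ztop 61 size 97x10 longaxis yaw 89 32
side orange px [282. 172.] xy 618 44 ztop 35 size 32x14 longaxis yaw -28 45
side orange px [276. 189.] xy 556 1 ztop 30 size 128x6 longaxis yaw 89 135
side blue px [249. 144.] xy 606 189 ztop 49 size 102x59 longaxis yaw 0 193
side blue px [380. 217.] xy 668 -268 ztop 62 size 222x11 longaxis yaw 90 188
side blue px [344. 219.] xy 611 -207 ztop 38 size 39x38 longaxis yaw 2 169
side blue px [344. 248.] xy 543 -267 ztop 29 size 128x6 longaxis yaw 89 218
side blue px [303. 297.] xy 355 -311 ztop 45 size 90x40 longaxis yaw -2 746
side white px [148. 116.] xy 434 537 ztop 51 size 86x23 longaxis yaw -60 82
side white px [340. 131.] xy 871 40 ztop 76 size 43x15 longaxis yaw 7 33
side white px [362. 144.] xy 871 -51 ztop 76 size 46x16 longaxis yaw 5 41
side white px [380. 155.] xy 869 -121 ztop 76 size 46x17 longaxis yaw 1 47
side white px [394. 163.] xy 871 -170 ztop 76 size 47x16 longaxis yaw 2 52
side white px [271. 171.] xy 588 60 ztop 37 size 31x26 longaxis yaw 86 57
side white px [349. 214.] xy 635 -206 ztop 37 size 32x11 longaxis yaw 84 26
side white px [335. 224.] xy 579 -208 ztop 37 size 34x28 longaxis yaw 88 94
```

View pics/s3.png

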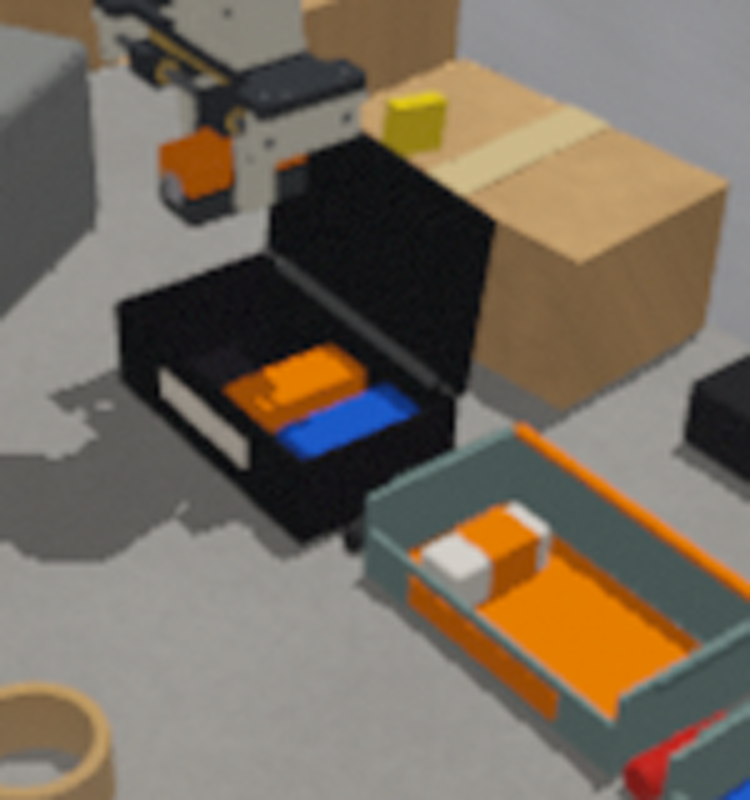

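The enlarged view shows the blue and orange cases side by side in the tote at (345,400), and the orange adapter in its bin at (490,555). There is room for the third case on the left, so I lower it in.

Request:
{"method": "move_arm", "body": {"commands": [[[3,-0.1,0,0],[3,0,0,0],[3,0,0,0],[2.5,0,0,0],[1.6,0,0,0],[0.9,0,0,0],[0,0,0,0],[0,0,0,0]]]}}

```text
clock: 34.7
tool_pos: [0.617, 0.3263, 0.0177]
orientation: [-55.2, 89.9, 32.1]
force: [-0.7, -0.1, -0.2]
opening: 0.0395
```

Request:
{"method": "move_arm", "body": {"commands": [[[0,0,0,0],[0,0,0,0],[-1,0,0,0],[-3,0,0,0],[-4,0,0,0],[-4,0,0,0],[-3,0,0,0],[0,3,-4,0]]], "jaw": 4.6}}

```text
clock: 35.5
tool_pos: [0.5895, 0.2918, 0.1728]
orientation: [-56.7, 89.3, 30.8]
force: [0.1, -1.2, -0.7]
opening: 0.0459
```

Request:
{"method": "move_arm", "body": {"commands": [[[0,1.5,-4.2,0],[0,1.5,-4.2,0],[0,1.5,-4.2,0],[0,1.5,-4.2,0],[0,1.5,-4.2,0],[0,1.5,-4.2,0],[0,1.5,-4.2,0],[0,1.5,-4.2,0]]], "jaw": 6.5}}

```text
clock: 36.3
tool_pos: [0.4481, -0.0439, 0.1679]
orientation: [-73.3, 89.9, 14.1]
force: [1.5, -0.2, -0.2]
opening: 0.0651
```

```bash
python3 - <<'E'
from h import *
plan((.355,-.31,.12,-2.5),(.355,-.31,.008,-2.5))
locate(amin=40)
save('side','s4.png',(180,60,440,330),2.2)
E
```

```text
t 36.3 tcp [448.1 -43.9 167.9] psi -2.7 open 65.1mm F [ 1.54 -0.24 -0.15]
-> spin -0.003 shift [  4.79   8.14 -26.99]
-> spin 0.000 shift [11.2  0.   0. ]
top orange px [111. 143.] xy 638 325 ztop 49 size 53x41 longaxis yaw -1 185
top orange px [135. 137.] xy 647 255 ztop 49 size 38x22 longaxis yaw 90 85
top blue px [319. 107.] xy 668 -276 ztop 61 size 202x10 longaxis yaw 90 195
top blue px [298. 132.] xy 610 -207 ztop 37 size 37x35 longaxis yaw -90 155
top blue px [321. 153.] xy 542 -264 ztop 29 size 122x3 longaxis yaw 89 63
top blue px [349. 214.] xy 356 -309 ztop 45 size 88x39 longaxis yaw -2 484
top white px [273.  45.] xy 869 -169 ztop 76 size 52x17 longaxis yaw 0 93
top white px [256.  47.] xy 867 -119 ztop 76 size 49x17 longaxis yaw 1 94
top white px [233.  50.] xy 869 -50 ztop 76 size 48x17 longaxis yaw 1 90
top white px [202.  53.] xy 869 40 ztop 76 size 52x17 longaxis yaw 1 93
top white px [300. 143.] xy 576 -207 ztop 37 size 34x29 longaxis yaw 87 120
top white px [429. 215.] xy 316 -494 ztop 125 size 41x19 longaxis yaw -32 209
top white px [ 36. 226.] xy 432 536 ztop 51 si
[... 238 characters left out ...]
ongaxis yaw 89 86
side blue px [380. 217.] xy 669 -268 ztop 62 size 221x13 longaxis yaw 90 187
side blue px [344. 219.] xy 611 -207 ztop 38 size 39x37 longaxis yaw 88 169
side blue px [344. 248.] xy 543 -267 ztop 29 size 128x6 longaxis yaw 90 217
side blue px [303. 297.] xy 355 -311 ztop 45 size 90x40 longaxis yaw -2 750
side white px [148. 116.] xy 433 537 ztop 51 size 87x25 longaxis yaw -63 81
side white px [362. 144.] xy 871 -51 ztop 76 size 44x15 longaxis yaw 4 41
side white px [380. 155.] xy 871 -120 ztop 76 size 45x16 longaxis yaw -3 47
side white px [394. 163.] xy 870 -170 ztop 76 size 47x16 longaxis yaw 3 52
side white px [335. 224.] xy 578 -207 ztop 38 size 34x30 longaxis yaw -88 95
```

View pics/s4.png

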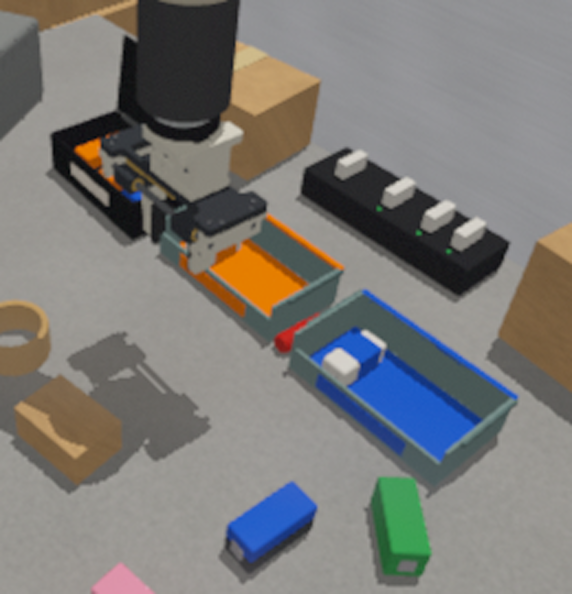

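The crop shows the blue adapter in the blue bin at (352,358) and the last blue case D at (270,523). The green decoy at (400,525) is clear of the planned grasp.

Request:
{"method": "move_arm", "body": {"commands": [[[0,1,-3,0],[0,1.2,-4,0],[0,1.2,-4,0],[0,1.2,-4,0],[0,1.2,-4,0],[1,1.2,-4,0],[2,1.3,-4,0],[1.8,0,0,0]]]}}

```text
clock: 37.25
tool_pos: [0.3527, -0.3115, 0.1186]
orientation: [-122.6, 89.9, -35.5]
force: [-0.6, 1.8, -0.7]
opening: 0.0649
```

Request:
{"method": "move_arm", "body": {"commands": [[[0,0,0,0],[0,0,0,0]]]}}

```text
clock: 37.45
tool_pos: [0.3539, -0.3082, 0.1192]
orientation: [-168.8, 90.0, -81.5]
force: [0.2, -0.1, 1.0]
opening: 0.0649
```

```bash
python3 - <<'E'
from h import *
plan((.355,-.31,.008,-2.5))
locate(('side',),amin=100)
E
```

```text
t 37.5 tcp [ 353.9 -308.2  119.2] psi -2.7 open 64.9mm F [ 0.15 -0.12  0.99]
-> spin -0.003 shift [11.12 -0.12 -0.18]
side orange px [235. 133.] xy 617 289 ztop 47 size 115x93 longaxis yaw 87 220
side orange px [276. 189.] xy 556 1 ztop 29 size 127x7 longaxis yaw 89 133
side blue px [249. 144.] xy 612 187 ztop 50 size 107x58 longaxis yaw -3 200
side blue px [383. 219.] xy 669 -279 ztop 62 size 198x12 longaxis yaw 89 166
side blue px [302. 297.] xy 355 -322 ztop 45 size 92x63 longaxis yaw -1 725
side white px [379. 370.] xy 317 -521 ztop 124 size 28x9 longaxis yaw 17 135
```

Request:
{"method": "move_arm", "body": {"commands": [[[3,-0.1,-0.2,0],[3,0,0,0],[3,0,0,0],[2.2,0,0,0],[0,0,0,0],[0,0,0,0]]]}}

```text
clock: 38.1
tool_pos: [0.3554, -0.3101, 0.0077]
orientation: [-126.1, 90.0, -38.7]
force: [-0.7, -0.1, 0.5]
opening: 0.065
```

Request:
{"method": "move_arm", "body": {"commands": [[[0,0,0,0],[0,0,0,0],[0,0,0,0],[0,0,0,0],[0,0,0,0]]], "jaw": 2}}

```text
clock: 38.6
tool_pos: [0.3544, -0.3105, 0.0073]
orientation: [-107.1, 89.9, -19.8]
force: [-1.1, 2.9, 7.3]
opening: 0.0399
```

Request:
{"method": "move_arm", "body": {"commands": [[[-2,0,0,0],[-4,0,0,0],[-4,0,0,0],[-4,0,0,-0.047],[-1,0,0,0],[0,0,0,0],[0,0,0,0]]]}}

```text
clock: 39.3
tool_pos: [0.353, -0.3098, 0.1551]
orientation: [50.2, 89.9, 140.1]
force: [-0.0, -0.1, -3.9]
opening: 0.0399
```

```bash
python3 - <<'E'
from h import *
weigh(6)
plan((.608,-.3,.155,0),(.608,-.3,.014,0))
E
```

```text
Fz mean -3.86 sd 0.64 [-3.94 -4.42 -3.52 -4.77 -3.73 -2.77]
t 39.6 tcp [ 353.5 -310.2  155.5] psi -0.0 open 39.5mm F [-0.06 -0.17 -3.94]
-> spin -0.000 shift [  0.05 -25.45   1.02]
-> spin 0.000 shift [14.1  0.   0. ]
```

Case D reads −3.9 N, so it is full and goes to the blue bin.

Request:
{"method": "move_arm", "body": {"commands": [[[0,-3,0.2,0],[0,-4,0.2,0],[0,-4,0.2,0],[0,-4,0.2,0],[0,-4,0.2,0],[0,-4,0,0],[0,-2.4,0,0],[0,0,0,0]]]}}

```text
clock: 40.4
tool_pos: [0.6107, -0.3001, 0.1543]
orientation: [90.6, 89.9, -179.3]
force: [-0.8, -0.5, -3.2]
opening: 0.04
```

Request:
{"method": "move_arm", "body": {"commands": [[[0,0,0,0],[3,0,0,0],[3,0,0,0],[3,0,0,0],[2.5,0,0,0],[1.6,0,0,0],[0.6,0,0,0],[0,0,0,0]]]}}

```text
clock: 41.2
tool_pos: [0.6068, -0.3005, 0.019]
orientation: [80.9, 89.9, 170.9]
force: [0.1, 0.6, -2.1]
opening: 0.0396
```

```bash
python3 - <<'E'
from h import *
plan((.608,-.3,.014,0))
E
```

```text
t 41.2 tcp [ 606.8 -300.5   19. ] psi -0.0 open 39.6mm F [ 0.08  0.6  -2.1 ]
-> spin -0.001 shift [ 0.5  -0.12  0.05]
```

Request:
{"method": "move_arm", "body": {"commands": [[[0,0,0,0],[0,0,0,0],[-1,0,0,0],[-3,0,0,0],[-4,0,0,0],[-4,0,0,0],[-4,0,0,0.047],[-4,0,0,0]]], "jaw": 5}}

```text
clock: 42.0
tool_pos: [0.608, -0.3005, 0.2235]
orientation: [-103.8, 89.9, -16.6]
force: [1.5, -0.5, 0.4]
opening: 0.05
```

Request:
{"method": "move_arm", "body": {"commands": [[[-4,0,3,0],[-3,0,4,0],[0,0,4.2,0],[0,0,4.2,0],[0,0,4.2,0],[0,0,4.2,0],[0,0,4.2,0],[0,0,0,0]]]}}

```text
clock: 42.8
tool_pos: [0.6214, -0.0165, 0.2915]
orientation: [-64.2, 89.8, 23.3]
force: [-0.2, -0.6, 0.1]
opening: 0.0501
```

```bash
python3 - <<'E'
from h import *
plan((.7325,.2605,.28,-2.7),(.7325,.2605,.1787,-2.7))
locate(amin=35)
save('side','s5.png',(180,30,450,300),2.2)
save('top','t5.png')
E
```

```text
t 42.8 tcp [621.4 -16.5 291.5] psi -2.5 open 50.1mm F [-0.22 -0.64  0.11]
-> spin 0.004 shift [ 1.15 -9.79 28.2 ]
-> spin 0.000 shift [10.13  0.    0.  ]
top orange px [222. 114.] xy 681 2 ztop 61 size 214x9 longaxis yaw 89 164
top orange px [205. 139.] xy 621 61 ztop 38 size 36x34 longaxis yaw -89 139
top orange px [226. 160.] xy 556 12 ztop 28 size 103x3 longaxis yaw 89 41
top blue px [317. 107.] xy 667 -268 ztop 61 size 219x11 longaxis yaw -90 202
top blue px [330. 128.] xy 609 -300 ztop 49 size 91x40 longaxis yaw 1 475
top blue px [298. 132.] xy 610 -207 ztop 37 size 36x36 longaxis yaw 90 152
top blue px [164. 143.] xy 613 180 ztop 49 size 89x29 longaxis yaw -1 224
top blue px [326. 152.] xy 541 -278 ztop 29 size 93x3 longaxis yaw -89 47
top white px [274.  45.] xy 870 -169 ztop 76 size 49x16 longaxis yaw 1 86
top white px [256.  46.] xy 869 -120 ztop 75 size 46x17 longaxis yaw -0 72
top white px [296. 124.] xy 634 -206 ztop 37 size 34x10 longaxis yaw -89 35
top white px [300. 143.] xy 576 -206 ztop 37 size 35x28 longaxis yaw -89 115
top white px [207. 151.] xy 586 61 ztop 37 siz
[... 617 characters left out ...]
 longaxis yaw 90 185
side blue px [344. 219.] xy 611 -207 ztop 38 size 39x39 longaxis yaw 1 169
side blue px [372. 238.] xy 607 -300 ztop 49 size 91x41 longaxis yaw -0 558
side blue px [344. 248.] xy 543 -267 ztop 29 size 129x6 longaxis yaw 90 220
side white px [148. 116.] xy 432 539 ztop 51 size 87x25 longaxis yaw -61 83
side white px [362. 144.] xy 870 -51 ztop 77 size 42x17 longaxis yaw 4 41
side white px [380. 155.] xy 871 -120 ztop 76 size 45x17 longaxis yaw -1 47
side white px [394. 163.] xy 870 -171 ztop 76 size 48x17 longaxis yaw 5 52
side white px [271. 171.] xy 589 60 ztop 37 size 32x29 longaxis yaw -83 59
side white px [335. 224.] xy 578 -207 ztop 37 size 34x31 longaxis yaw -78 95
```

View pics/s5.png

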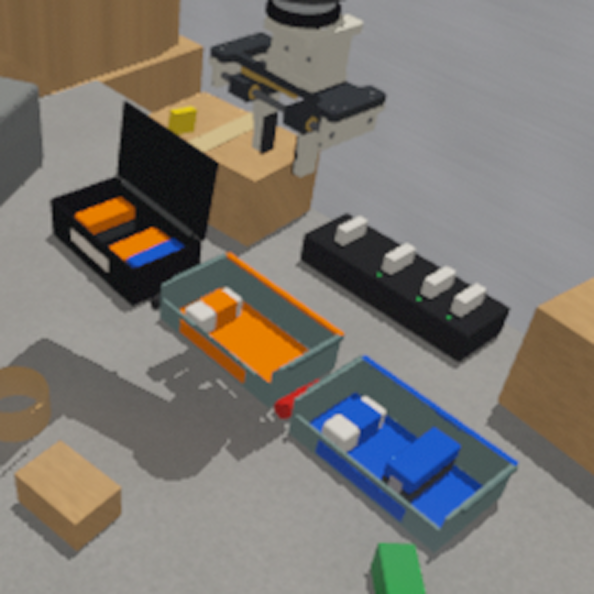

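Everything lies in its container: three cases in the tote, the orange adapter in the orange bin, and the blue adapter with case D in the blue bin. The tab is at (180,120). Now I close the lid.

Request:
{"method": "move_arm", "body": {"commands": [[[0,-1.2,3.6,0],[0,-1.2,4.2,0],[0,-1.2,4.2,0],[0,-1.2,4.2,0],[0,-1.2,4.2,0],[0,-1.2,4.2,0],[0,-1.3,3.6,0],[0,-1.3,0,0]]]}}

```text
clock: 43.8
tool_pos: [0.733, 0.2593, 0.2884]
orientation: [94.9, 89.9, -177.7]
force: [-0.1, -0.8, 0.1]
opening: 0.0499
```

Request:
{"method": "move_arm", "body": {"commands": [[[0,0,0,0],[0,0,0,0]]]}}

```text
clock: 44.0
tool_pos: [0.7327, 0.2548, 0.2892]
orientation: [133.0, 90.0, -139.8]
force: [0.5, 0.7, 0.5]
opening: 0.0503
```

```bash
python3 - <<'E'
from h import *
plan((.7325,.2605,.1787,-2.7))
locate(amin=20,show=False)
for r in locate(amin=20,show=False,zr=(.1,.3)):
    if r[1]=='yellow': print(np.array(r[2:]).round(),r[0])
E
```

```text
t 44.0 tcp [732.7 254.8 289.2] psi -2.8 open 50.3mm F [0.53 0.72 0.52]
-> spin -0.002 shift [11.05  0.05  0.57]
[717. 261. 214.  43.  15.  -3.] top
[716. 260. 213.  40.  15.  -6.] side
```

Now I reverse the arc to bring the lid down.

Request:
{"method": "move_arm", "body": {"commands": [[[3,0,0.6,0],[3,0,0,0],[3,0,0,0],[2,0,0,0],[0,0,0,0],[0,0,0,0]]]}}

```text
clock: 44.8
tool_pos: [0.733, 0.2619, 0.1807]
orientation: [-95.3, 90.0, -8.0]
force: [0.2, -0.1, 0.8]
opening: 0.0497
```

Request:
{"method": "move_arm", "body": {"commands": [[[0,0,0,0],[0,0,0,0],[0,0,0,0],[0,0,0,0],[0,0,0,0]]], "jaw": 0.5}}

```text
clock: 45.3
tool_pos: [0.7327, 0.2615, 0.1799]
orientation: [177.3, 89.9, -95.4]
force: [1.4, -14.9, 2.1]
opening: 0.0156
```

Request:
{"method": "move_arm", "body": {"commands": [[[-0.5,1.32,0,0],[-0.46,2.08,0,0],[-0.14,2.13,0,0],[0.17,2.12,0,0],[0.49,2.07,0,0],[0.8,1.97,0,0],[1.08,1.83,0,0],[0,0,0,0]]]}}

```text
clock: 46.1
tool_pos: [0.5956, 0.2681, 0.1656]
orientation: [117.8, 89.9, -154.8]
force: [-4.8, -2.9, 3.8]
opening: 0.0138
```

Request:
{"method": "move_arm", "body": {"commands": [[[1.35,1.65,0,0],[1.57,1.44,0,0],[1.77,1.17,0,0],[1.93,0.91,0,0],[2.04,0.6,0,0],[0.3,0,0,0],[0,0,0,0],[0,0,0,0]]]}}

```text
clock: 46.9
tool_pos: [0.54, 0.2712, 0.0775]
orientation: [-92.7, 90.0, -5.4]
force: [-7.3, -2.8, 15.3]
opening: 0.0138
```

```bash
python3 - <<'E'
from h import *
plan((.5387,.2702,.0775,-2.7))
for r in locate(amin=20,show=False,zr=(.09,.3)):
    if r[1]=='yellow': print(np.array(r[2:]).round(),r[0])
E
```

```text
t 46.9 tcp [540.  271.2  77.5] psi -2.7 open 13.8mm F [-7.34 -2.82 15.31]
-> spin 0.000 shift [ 0.    0.12 -0.11]
[526. 271. 112.  19.   8.  76.] side
```

Request:
{"method": "move_arm", "body": {"commands": [[[0.3,0,0,0],[0,0,0,0],[0,0,0,0]]]}}

```text
clock: 47.3
tool_pos: [0.5405, 0.2713, 0.0763]
orientation: [-77.5, 89.9, 9.8]
force: [-11.4, -5.2, 28.9]
opening: 0.0137
```

Request:
{"method": "move_arm", "body": {"commands": [[[0,0,0,0],[0,0,0,0],[-1,0,0,0],[-3,0,0,0],[-4,0,0,0],[-4,0,0,0],[-4,0,-4,0],[0,0,-4,0]]], "jaw": 5}}

```text
clock: 48.1
tool_pos: [0.539, 0.1974, 0.2338]
orientation: [-60.2, 89.5, 27.2]
force: [0.2, -0.0, 0.6]
opening: 0.05
```

Request:
{"method": "move_arm", "body": {"commands": [[[0,0,-4.2,0],[0,0,-4.2,0],[0,0,-4.2,0],[0,0,-4.2,0],[0,0,-4.2,0],[0,0,-4.2,0],[0,0,-4.2,0],[0,0,0,0]]]}}

```text
clock: 48.9
tool_pos: [0.5219, -0.1013, 0.2283]
orientation: [150.4, 90.0, -122.5]
force: [-0.9, 1.5, -0.0]
opening: 0.0503
```

```bash
python3 - <<'E'
from h import *
plan()
for r in locate(amin=20,show=False,zr=(.09,.3)):
    if r[1]=='yellow': print(np.array(r[2:]).round(),r[0])
p,d=save('side','s6.png',(120,40,450,300),2)
W=world('side',d).reshape(-1,3)
for x in (.57,.6,.63,.66):
    m=(abs(W[:,0]-x)<.008)&(W[:,1]>.2)&(W[:,1]<.34)&(W[:,2]>.04)&(W[:,2]<.2); print(x,np.median(W[m,2]).round(4),m.sum())
E
```

```text
t 48.9 tcp [ 521.9 -101.3  228.3] psi -2.9 open 50.3mm F [-0.94  1.49 -0.04]
[538. 270. 112.  33.  17.  -6.] side
0.57 0.0721 85
0.6 0.0722 117
0.63 0.0721 110
0.66 0.0713 98
```

View pics/s6.png

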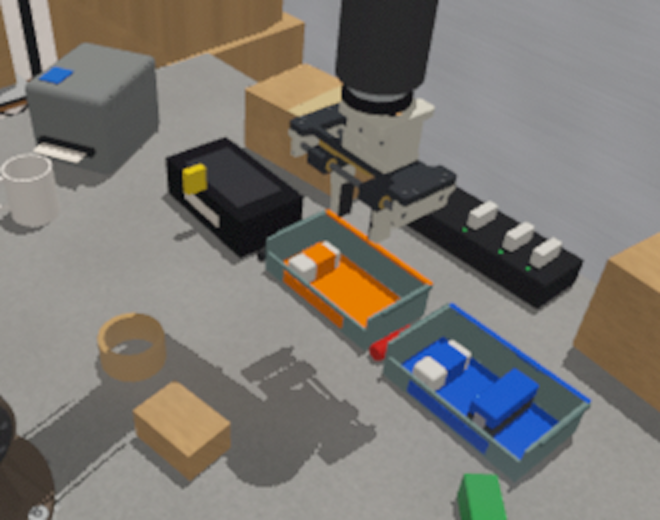

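The lid is flat and shut: its top is at 72 mm from front to back, and the tab top is back at 112 mm. The bins hold their items and the gripper touches nothing, so I hand in.

```bash
python3 -c "
from h import *
close_job()"
```

```text
the job is handed in; nothing more can be done
```

I put everything away and handed the job in at about 49 s of the 210 s allowed. The hand-in gave no verdict.

- **Lid:** I swung the tote's lid wide open before moving anything else and pressed it shut at the end.
- **Empty cases:** both orange cases and one blue case felt empty at 0.6–1.2 N, so they went into the tote. The wrist force reading varies by about 0.5 N. I averaged several readings for both orange cases. The blue one rests on single readings, none above 1.2 N, against the 3.4 N or so expected of a full case.
- **Full case:** the other blue case read about 3.9 N and went into the blue bin.
- **Bare adapters:** the orange one is in the orange bin and the blue one in the blue bin.

**Last checks:** before closing the lid, the camera views showed every item lying flat inside its container. The first blue case in the tote showed only about 29 mm of its 40 mm width, probably because the tote wall hid part of it. Its top height of 49 mm fits a case lying flat.

After closing, the lid's surface was level to within about 0.01 rad and its tab was back at its starting height of 112 mm. The gripper was clear of everything. I did not measure the bystanders separately, but nothing in the pictures looked shifted, no drop or sideways knock showed up, and no check failed.

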